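# Nest the graded specimen tubs

### The arm

A 6-joint arm with a two-finger parallel gripper is mounted at the origin on the work surface. World frame = base frame: x ahead of the robot, y to its left, z up, the work surface at z = 0. Lengths are in m, angles in rad, forces in N, time in s.
With the tool pointing down it reaches from about 0.35 to 0.975 m from the base axis. Payload 4.9 kg.
Tool frame: the origin (TCP) lies at the very end of the fingers, on their centre line; the grasp point (between the pads) lies 19 mm behind it (ctrl.pinch_z is the distance from the TCP to the grasp point, in m); z points along the fingers, y is the direction in which the jaws open and shut (so a half turn about z gives the same grasp; the last joint's range is limited). The gripper opens to 85 mm and grips with 20 to 120 N. Pads are 22 mm wide; open, the fingers measure 114 mm over their backs; the gripper's body (76 mm by 85 mm) begins 54 mm behind the grasp point. The pads swing forward as they close: fully open they stand 13 mm farther back than shut.
Start: joints at [-1.298, 0.053, 1.613, -0, 1.476, -0.119], TCP at [0.239, -0.578, 0.231] pointing down, gripper open.
Joint ranges: [-3.01, 3.01], [-1.01, 2.22], [0.06, 2.58], [-1.02, 4.17], [0.09, 2.62], [-3.14, 3.14]. Speed limits (rad/s): [2.57, 2.57, 3.14, 3.14, 3.14, 3.14].

### API

Orientations are given as a rotation vector (axis times angle).
In Python, from station import ctrl gives the robot as it stands.
- The arm moves only by the tool carry_out, never from a script. Its argument "series" is a list of rows, each a list of 7 numbers: the shift along the world's x, y, z each as a share of 0.025 m, from -1 to 1, then the turn, a rotation vector about the world's x, y, z each as a share of 0.1 rad, from -1 to 1, then the opening, from 0 (shut) to 1 (fully open). A call has 1 to 12 rows; each row shifts and turns the commanded pose from where the row before left it; what a row does not reach is not made up. A row lasts 1/10 s, in which the tool goes at most 50 mm and 8.59 degrees, less where a joint would pass 70% of its speed; a pose out of reach is approached as far as the arm can. A call with a number of a shift or a turn outside -1 to 1 is refused whole. A call with a gripper value outside its range is refused whole. The fingers move at their own pace and stop on an object; "grip_force" is the grip in N (left out, the last holds). Time passes only in rows, so rows that do not move let the fingers close. It gives the time, the measured TCP pose, the force and the opening at its end, in the units of the state.
- ctrl.get_obs(): the state, without advancing time (a new reading comes with each control period).
- ctrl.get_image(name): name is "side" or "top"; returns a dict with "frame" (480x640x3 uint8, blue, green, red), "fx", "fy", "cx", "cy" (pixels), "R" (3x3) and "t" (3): a world point X has camera coordinates R X + t. Camera axes: x right, y down, z forward; pixel columns grow to the right and rows downward; lengths in m; the calibration is good to about 2 mm. A picture is of the moment at which its call begins. There is no depth.
- ctrl.finish_job(): hands the job in, once; it reports no verdict.
Trained networks look in a picture, given as the dict that the camera call returned (one of the last four; its "shot" number tells which), for a name from the list of things; names that differ only in an ending like _2 or _b are one class to them, and where a whole thing is asked for, a point or a joint stands for the part that bears it (a point fixed in the world has none). Each returns a list of dicts, best first, with "p" (0 to 1); they miss things now and then, are a little off and sometimes report something else, mostly with a low value. They report only what shows in the picture. A call takes as long as a camera call. They do not tell look-alikes from the thing itself.
- ctrl.trace(picture, name): "mask" (480x640 bool, what is visible of it) and "rect" ([left, top, width, height] as shares, 0 to 1, of the picture: columns of its width, rows of its height, round what is visible of it).
- ctrl.mark_of(picture, name): "position" ([column, row] as shares, 0 to 1, of the picture: columns of its width, rows of its height: a listed point, or the origin of a listed thing).
The state is a dict: "t": time; "q": joint angles; "dq": joint speeds; "effort": joint torques, N m; "tool_pos": TCP position; "tool_rot": TCP orientation; "contact_force": force on the tool from outside, world axes, zero at the start; "wrist_torque": the same for the moment, N m; "opening": finger opening in m.
Only numpy, scipy, OpenCV 4.12 (cv2) and the standard library are available. Lean on these libraries where they do the work, as an engineer would, in place of code of your own. Each camera call takes 0.05 s, during which the arm holds its last target.

### The job

Clear up the graded specimen tubs: lift the yellow middle tub out of its leaning cradle and nest it in the blue big tub, then nest the green small tub in the yellow one, each pressed gently but fully home so that its collar lies flush on the rim below. The blue tub may be swivelled on its foot, so find by sight or touch how it is turned; wire springs inside the tubs resist, so push down by feel until each seats, let go, and leave the anatomy models where they are.

Things in the scene. Friction and masses are not known exactly. Their poses are not given: they have to be found in the camera images.
- big: Foot of the big tub: aluminium plate 120 x 120 x 4 mm fixed to the table; origin at the centre of its underside, z up. The blue square tub on it (outside 78 mm, inside 68 mm wide, rim 75 mm, inner floor 12 mm above the table) sits on a stiff swivel (0.4 Nm), turned about z by up to 20 degrees either way from square with the plate: this pose does not tell its turn, look or feel for it.
- big_rim (a point): Centre of the big tub's mouth, at rim height; axes as the plate. Tips of wire springs stand 4 mm proud of two opposite walls, 30 mm below the rim; each yields sideways with 6 to 8 N. From about 20 mm below the rim they drag on a tub pushed in (5 to 12 N in all), so its weight alone does not take it home. Collar on the rim is home.
- mid: Middle tub: yellow, square, open at the top, loose, 150 to 300 g. Outside 64 x 64 mm, inside 56 x 56 mm, 100 mm tall. Origin: centre of its underside; z along its axis to the mouth, x and y square to the walls. It starts in its cradle leaning 32 degrees towards the robot side (the cradle's -x), y axis level. Grip the plain 41 mm above its collar, on the two y faces (64 mm apart).
- mid_flange (a point): On the middle tub's axis at the underside of its square collar (78 x 78 mm, 4 mm thick), 55 mm above its origin. The part below goes into the big tub with 2 mm play a side, in any of the four square turns but only within about 3 degrees of square with it, until the collar lies on the big tub's rim.
- mid_rim (a point): Centre of the middle tub's mouth, 100 mm above its origin. Wire springs like the big tub's in its two x walls, tips 30 mm below this rim, grip the small tub. When pushed against an edge, a lightly gripped tub swings about the line between the fingers: grip firmly (it is stout) and check that it hangs upright.
- small: Small tub: green, square, open at the top, loose, 100 to 210 g, no springs. Outside 52 x 52 mm, 96 mm tall, 4 mm walls. Origin and axes as the middle tub's; it starts leaning the same way in its own cradle. Grip the plain 40 mm above its collar, on the two y faces (52 mm apart).
- small_flange (a point): On the small tub's axis at the underside of its square collar (64 x 64 mm, 4 mm thick), 52 mm above its origin. The part below goes into the middle tub with 2 mm play a side, in any of the four square turns, until the collar lies on the middle tub's rim.
- cradle_mid: Cradle of the middle tub: white steel, fixed, foot 120 x 78 mm, with a square socket of 68 mm inside that leans 32 degrees from vertical towards its -x side. The tub hangs in it 55 mm deep, collar on the socket's rim; it must be drawn out along its own leaning axis. Origin: centre of the foot's underside; z up.
- cradle_small: Cradle of the small tub, as cradle_mid but foot 120 x 66 mm, socket 56 mm inside, 52 mm deep
- pancreas: orange pancreas model, squat, about 110 x 46 mm, 43 mm high, loose; origin at the centre of its underside; leave it alone
- ganglion: clear acrylic cube of 60 mm with a resin nerve ganglion inside, loose; origin at the centre of its underside; leave it alone
- spleen: glossy purple spleen model, about 105 x 80 mm, 39 mm high, loose; origin at the centre of its wider half's underside; leave it alone
- scapula: grey scapula model lying flat, about 125 x 110 mm, 25 mm high, loose; origin near the middle of its underside; leave it alone
There are look-alikes about, which are no part of the job. Several things have the shape of the mid; the one meant has the colours described above.

How it is judged:
On the way, in this order (a step that is already met when the one before it is completed fails the run):
1. the middle tub is home in the big tub, its collar on the rim (horizontal distance between mid_flange and big_rim below 0.005 m and z of mid_flange in the frame of big_rim between -0.004 and 0.003 m and angle between mid's own z axis and vertical below 0.06 rad), for 0.2 s.
2. the small tub is home in the middle tub, its collar on the rim (horizontal distance between small_flange and mid_rim below 0.005 m and z of small_flange in the frame of mid_rim between -0.004 and 0.003 m and angle between small's own z axis and vertical below 0.08 rad), for 0.2 s.
At the end, for the whole second after the job is handed in: The middle tub stands upright in the big tub and the small tub upright in the middle tub, each collar on the rim below it (no gap over 3 mm, centred within 5 mm), tilted less than about 3.5 and 4.5 degrees, at rest and released (all of step 1 and all of step 2 and linear speed of each of mid, small below 0.02 m/s); the robot touches nothing.
It fails at once if the middle tub is rammed against the big tub (over 150 N, all contacts added) (contact force between mid and big above 150 N).
It fails at once if the small tub is rammed against the middle tub (over 150 N, all contacts added) (contact force between small and mid above 150 N).
It fails at once if an anatomy model is displaced by more than 20 mm (distance of any of pancreas, ganglion, spleen, scapula from where it was at the start of the episode above 0.02 m).
It also fails if it takes over 72 s, if anything falls off the work surface, if the arm or the gripper's body presses on something with over 40 N, if the wrist force passes 120 N, or if a joint passes its speed limit or range.

## Working session

There is one attempt and no reset: what is moved stays moved. The work goes in short steps, Python scripts to look and compute and a tool call to move; the robot and the scene stay as the last step left them, time stands still between calls to the robot, and variables do not carry over. Pictures are saved under pics/ and viewed, and the job is handed in when it is done.

Besides the shell and the picture viewer there is one more tool, called after "Request:" by a JSON object that holds its "op" and its "data". carry_out: Moves the arm, as the interface text tells. Shift numbers are shares of 0.025 m and turn numbers shares of 0.1 rad, none past 1 either way. Its arguments: {"type":"object","properties":{"series":{"type":"array"},"grip_force":{"type":"number"}},"required":["series"]}

```bash
ls; mkdir -p pics; cat > a.py <<'E'
import numpy as np, cv2, pickle
from station import ctrl
o=ctrl.get_obs(); print({k:np.round(v,4) for k,v in o.items()})
for n in ("top","side"):
    p=ctrl.get_image(n); cv2.imwrite(f"pics/{n}0.png",p["frame"]); pickle.dump(p,open(f"{n}0.pkl","wb"))
    print(n,p["fx"],p["cx"],p["cy"],np.round(p["R"],3).tolist(),np.round(p["t"],3))
    for nm in ("big","big_rim","mid","mid_flange","mid_rim","small","small_flange","small_rim","cradle_mid","cradle_small","pancreas","ganglion","spleen","scapula"):
        try:
            print(nm,[(round(r["p"],2),np.round(np.array(r["position"])*[640,480],1).tolist()) for r in ctrl.mark_of(p,nm)])
        except Exception as e: print(nm,e)
E
python3 a.py
```

```text
pics
{'t': np.float64(0.0), 'q': array([-1.298 ,  0.0534,  1.6143, -0.    ,  1.476 , -0.119 ]), 'dq': array([-0.    ,  0.002 ,  0.0001,  0.0006,  0.0008, -0.0006]), 'effort': array([-6.00000e-04, -3.93681e+01, -3.70178e+01, -2.00000e-04,
        7.00000e-03, -0.00000e+00]), 'tool_pos': array([ 0.2385, -0.577 ,  0.2301]), 'tool_rot': array([-3.0795e+00, -6.1110e-01,  3.0000e-04]), 'contact_force': array([-1.1062, -0.7055, -0.4232]), 'wrist_torque': array([ 0.0116,  0.0222, -0.0251]), 'opening': np.float64(0.0857)}
top 464.61661776462387 311.6588682734879 235.86183931894934 [[0.017, -1.0, 0.005], [-0.979, -0.018, -0.202], [0.202, -0.001, -0.979]] [0.065 0.581 1.037]
big [(0.96, [330.0, 232.2]), (0.31, [239.5, 257.4])]
big_rim [(0.65, [327.2, 230.0]), (0.43, [230.8, 267.0])]
mid [(0.8, [246.4, 251.3]), (0.66, [171.7, 242.0])]
mid_flange [(0.73, [192.0, 329.2]), (0.71, [238.2, 257.8]), (0.65, [182.4, 255.5])]
mid_rim [(0.88, [199.7, 269.8]), (0.65, [210.9, 328.9]), (0.6, [235.2, 270.2])]
small [(0.89, [441.5, 239.6])]
small_flange [(0.92, [442.6, 243.4]), (0.57, [246.8, 252.8])]
small_ri
[... 734 characters left out ...]
0.6, [264.0, 331.6])]
mid_flange [(0.91, [277.3, 320.3]), (0.86, [308.6, 434.3]), (0.56, [222.7, 387.9]), (0.21, [297.5, 189.8])]
mid_rim [(0.83, [287.8, 318.2]), (0.72, [251.6, 384.1]), (0.58, [332.2, 418.1])]
small [(0.63, [379.0, 187.3])]
small_flange [(0.94, [390.1, 181.6])]
small_rim it knows: big, big_rim, cradle_mid, cradle_small, ganglion, mid, mid_flange, mid_rim, pancreas, scapula, small, small_flange, spleen
cradle_mid [(0.69, [269.5, 341.4]), (0.31, [436.8, 266.2])]
cradle_small [(0.9, [377.8, 199.8]), (0.41, [379.7, 356.0]), (0.24, [234.8, 255.7])]
pancreas [(0.64, [381.9, 357.4])]
ganglion [(0.88, [237.4, 255.0])]
spleen [(0.63, [298.3, 188.5])]
scapula [(0.73, [438.3, 265.6])]
```

View pics/top0.png

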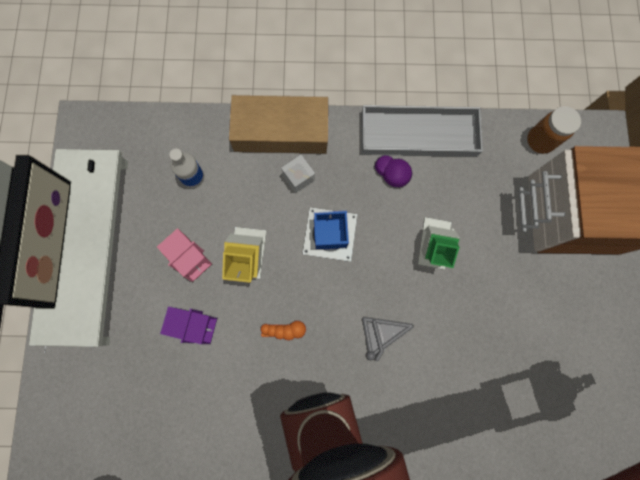

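View pics/side0.png

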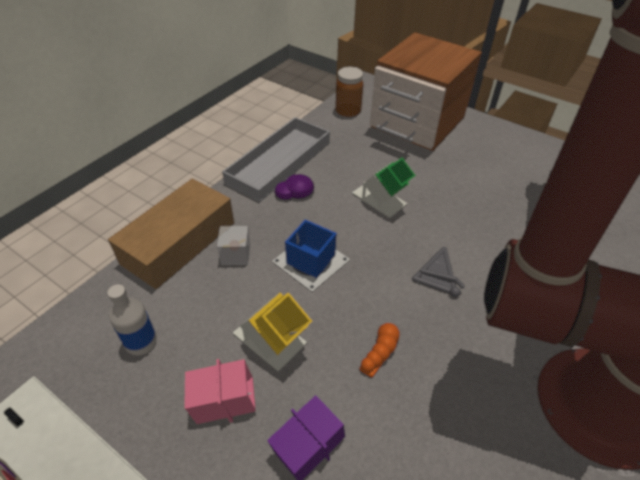

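```bash
cat > b.py <<'E'
import numpy as np, cv2, pickle
T=pickle.load(open("top0.pkl","rb"));S=pickle.load(open("side0.pkl","rb"))
def crop(p,c,r=50,s=4):
    x,y=c; return cv2.resize(p["frame"][y-r:y+r,x-r:x+r],None,fx=s,fy=s,interpolation=cv2.INTER_CUBIC)
def row(p,cs): return np.hstack([crop(p,c,42,3) for c in cs])
cv2.imwrite("pics/crops.png",np.vstack([row(T,[(241,257),(330,232),(441,245)]),row(S,[(275,332),(311,250),(388,185)])]))
E
python3 b.py
```

```text
(no output)
```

View pics/crops.png

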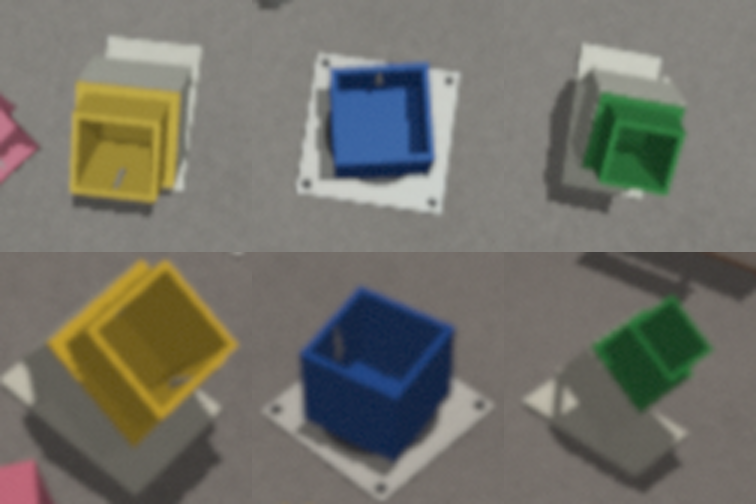

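```bash
cat > fit.py <<'E'
import numpy as np, cv2, pickle
from scipy.optimize import minimize
from scipy.spatial.transform import Rotation as Ro
K=4
def proj(p,X):
    c=X@np.array(p["R"]).T+np.array(p["t"]).ravel(); return np.c_[p["fx"]*c[:,0]/c[:,2]+p["cx"],p["fy"]*c[:,1]/c[:,2]+p["cy"]]
def box(w,z0,z1,w2=None):
    w2=w if w2 is None else w2
    return np.array([[sx*w/2,sy*w2/2,z] for z in (z0,z1) for sx in(-1,1) for sy in(-1,1)])
def rmat(tilt,yaw): return (Ro.from_euler("z",yaw)*Ro.from_euler("y",-tilt)).as_matrix()
def cmask(p,name):
    h=cv2.cvtColor(p["frame"],cv2.COLOR_BGR2HSV)
    lo,hi={"y":((20,110,40),(35,255,255)),"b":((104,150,20),(125,255,255)),"g":((50,110,20),(85,255,255))}[name]
    return cv2.inRange(h,lo,hi)
def roi(p,name,c,r=45):
    m=cmask(p,name); 
    x,y=c[0]-r,c[1]-r
    f=cv2.resize(m[y:y+2*r,x:x+2*r],None,fx=K,fy=K,interpolation=cv2.INTER_LINEAR)>127
    n,l,st,_=cv2.connectedComponentsWithStats(f.astype(np.uint8)); k=1+np.argmax(st[1:,4])
    f=(l==k).astype(np.uint8); cs,_=cv2.findContours(f,cv2.RETR_EXTERNAL,cv2.CHAIN_APPROX_NONE)
    f=cv2.drawContours(np.zeros_like(f),cs,-1,1,-1); return f,(x,y)
def render(p,boxes,pos,R,off,sh):
    im=np.zeros(sh,np.uint8)
    for b in boxes:
        u=proj(p,b@R.T+pos); u=(u-off+0.5)*K-0.5
        h=cv2.convexHull(np.round(u*16).astype(np.int32)); cv2.fillConvexPoly(im,h,1,shift=4)
    return im
def fit(views,boxes,x0,f,step):
    def cost(x):
        pos,R,*bx=f(x); b=bx[0] if bx else boxes
        return sum((render(p,b,pos,R,off,m.shape)!=m).sum() /m.sum() for p,m,off in views)
    best=None
    for s in range(4):
        sim=np.vstack([x0]+[x0+d for d in np.diag(step)*(1 if s%2==0 else -1)])
        r=minimize(cost,x0,method="Nelder-Mead",options=dict(initial_simplex=sim,maxiter=600,xatol=1e-5,fatol=1e-5)); x0=r.x
        step=np.array(step)*.6
    return r
MID=[box(.064,.055,.1),box(.078,.055,.059)]
SML=[box(.052,.052,.096),box(.064,.052,.056)]
E
cat > c.py <<'E'
from fit import *
T=pickle.load(open("top0.pkl","rb"));S=pickle.load(open("side0.pkl","rb"))
def back(u,z):
    p=T;R=np.array(p["R"]);t=np.array(p["t"]).ravel();d=R.T@np.array([(u[0]-p["cx"])/p["fx"],(u[1]-p["cy"])/p["fy"],1]);o=-R.T@t
    return o+d*(z-o[2])/d[2]
print(back((330,232),.075),back((241,257),.1),back((441,245),.1))
th=np.radians(32)
out={}
for n,col,cT,cS,bx in (("mid","y",(241,257),(280,325),MID),("small","g",(441,248),(395,178),SML)):
    vs=[(p,*roi(p,col,c)) for p,c in((T,cT),(S,cS))]
    for tag,v in (("both",vs),("top",vs[:1]),("side",vs[1:])):
        x0=np.r_[back(cT,.1)-[0,0,.06],0.]
        x0[0]+=.03
        r=fit(v,bx,x0,lambda x:(x[:3],rmat(th,x[3])),[.01,.01,.01,.1])
        print(n,tag,np.round(r.x[:3],4),"yaw",round(np.degrees(r.x[3]),2),r.fun)
        if tag=="both": out[n]=r.x
vs=[(p,*roi(p,"b",c)) for p,c in((T,(330,232)),(S,(311,250)))]
for tag,v in (("both",vs),("top",vs[:1]),("side",vs[1:])):
    x0=np.r_[back((330,232),.075)[:2],0.0,.012]
    r=fit(v,None,x0,lambda x:(np.r_[x[:2],0],rmat(0,x[2]),[box(.078,x[3],.075)]),[.01,.01,.1,.01])
    print("big",tag,np.round(r.x,4),"yaw",round(np.degrees(r.x[2]),2),r.fun)
    if tag=="both": out["big"]=r.x
pickle.dump(out,open("fit.pkl","wb"))
E
python3 c.py
```

```text
[0.58672972 0.0331878  0.075     ] [0.52018053 0.23364898 0.1       ] [ 0.55589116 -0.21731383  0.1       ]
mid both [0.5462 0.2332 0.0371] yaw -5.39 0.05724287064238802
mid top [0.5474 0.2353 0.0259] yaw -5.22 0.029486927462158443
mid side [0.5472 0.2323 0.0349] yaw -5.4 0.019872905834777584
small both [ 0.58   -0.2298  0.0331] yaw -8.49 0.3478998593894254
small top [ 0.5945 -0.2521 -0.0479] yaw -9.65 0.03530984586347908
small side [ 0.5797 -0.2239  0.0369] yaw -1.63 0.1838359878007455
big both [0.5952 0.0337 0.0768 0.021 ] yaw 4.4 0.2454926065774157
big top [0.5935 0.0327 0.0924 0.0563] yaw 5.29 0.10575246949447996
big side [0.5953 0.0335 0.0925 0.0191] yaw 5.3 0.07531772575250836
```

```bash
cat > d.py <<'E'
from fit import *
T=pickle.load(open("top0.pkl","rb"));S=pickle.load(open("side0.pkl","rb"));o=pickle.load(open("fit.pkl","rb"))
th=np.radians(32);rows=[]
for p,cs in((T,[("y",(241,257)),("b",(330,232)),("g",(441,248))]),(S,[("y",(280,325)),("b",(311,250)),("g",(395,178))])):
    ims=[]
    for (col,c) in cs:
        m,off=roi(p,col,c); im=cv2.resize(p["frame"][off[1]:off[1]+90,off[0]:off[0]+90],None,fx=K,fy=K,interpolation=cv2.INTER_CUBIC)
        cv2.drawContours(im,cv2.findContours(m,cv2.RETR_EXTERNAL,cv2.CHAIN_APPROX_NONE)[0],-1,(255,255,255),1)
        if col=="b": x=o["big"];q=render(p,[box(.078,x[3],.075)],np.r_[x[:2],0],rmat(0,x[2]),off,m.shape)
        else: x=o["mid" if col=="y" else "small"]; q=render(p,MID if col=="y" else SML,x[:3],rmat(th,x[3]),off,m.shape)
        cv2.drawContours(im,cv2.findContours(q,cv2.RETR_EXTERNAL,cv2.CHAIN_APPROX_NONE)[0],-1,(0,0,255),1)
        ims.append(cv2.resize(im,(266,266)))
    rows.append(np.hstack(ims))
cv2.imwrite("pics/ov1.png",np.vstack(rows))
h=cv2.cvtColor(S["frame"],cv2.COLOR_BGR2HSV); print(h[165:200:4,385:410:4].tolist()); print(h[225:275:6,311].tolist())
E
python3 d.py
```

```text
[[[30, 22, 118], [64, 111, 117], [65, 155, 92], [66, 159, 64], [66, 151, 64], [66, 156, 72], [42, 34, 111]], [[65, 133, 86], [66, 156, 93], [66, 153, 65], [66, 151, 64], [66, 145, 65], [68, 159, 64], [64, 130, 88]], [[65, 153, 65], [66, 157, 65], [67, 159, 93], [66, 154, 63], [68, 162, 63], [68, 159, 64], [66, 153, 65]], [[67, 155, 64], [68, 167, 61], [67, 152, 72], [67, 155, 82], [68, 159, 64], [66, 149, 65], [67, 155, 82]], [[66, 151, 66], [66, 149, 65], [67, 152, 62], [65, 155, 82], [66, 156, 72], [67, 166, 97], [48, 40, 109]], [[66, 140, 71], [64, 137, 67], [66, 147, 64], [66, 145, 65], [66, 155, 92], [62, 85, 81], [30, 20, 113]], [[52, 47, 82], [68, 152, 67], [68, 154, 63], [66, 140, 69], [54, 45, 90], [16, 25, 114], [16, 24, 117]], [[23, 24, 96], [62, 86, 74], [64, 128, 72], [36, 26, 100], [14, 24, 115], [14, 25, 114], [14, 24, 115]], [[24, 27, 95], [30, 24, 95], [30, 23, 99], [21, 25, 134], [11, 24, 118], [14, 25, 114], [12, 22, 115]]]
[[109, 180, 78], [110, 170, 72], [110, 162, 71], [110, 174, 72], [109, 187, 124], [109, 190, 83], [110, 170, 72], [109, 174, 72], [110, 174, 72]]
```

View pics/ov1.png

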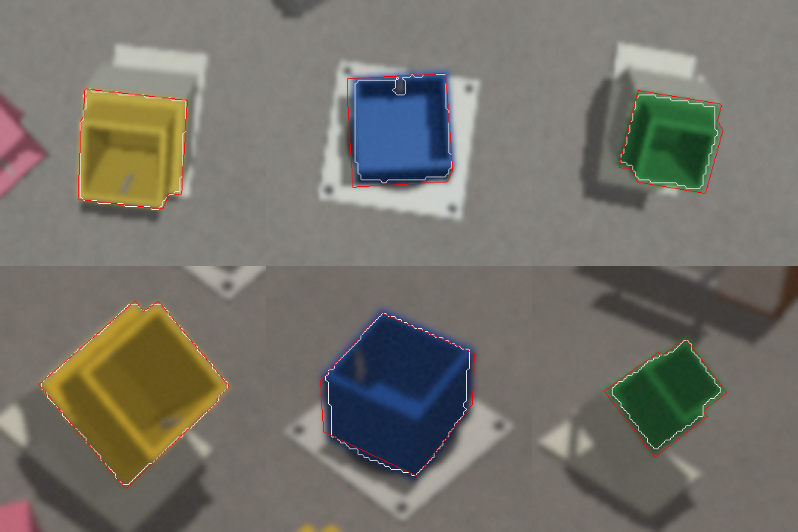

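```bash
sed -i 's/"b":((104,150,20),(125,255,255)),"g":((50,110,20),(85,255,255))/"b":((95,95,20),(125,255,255)),"g":((45,75,20),(88,255,255))/; s/"y":((20,110,40)/"y":((18,95,40)/' fit.py; python3 c.py; sed -i 's/ov1/ov2/' d.py; python3 d.py >/dev/null
```

```text
[0.58672972 0.0331878  0.075     ] [0.52018053 0.23364898 0.1       ] [ 0.55589116 -0.21731383  0.1       ]
mid both [0.5457 0.2338 0.0379] yaw -5.22 0.04906326042171745
mid top [0.5456 0.2334 0.0393] yaw -5.55 0.027831002107683463
mid side [0.5404 0.2395 0.0498] yaw -5.46 0.02352808735787459
small both [ 0.5791 -0.2282  0.036 ] yaw -9.19 0.17369339230122627
small top [ 0.5866 -0.2399 -0.0048] yaw -9.92 0.03337219469542407
small side [ 0.5966 -0.2689  0.0016] yaw -9.63 0.03337958680234351
big both [0.5972 0.0319 0.0781 0.013 ] yaw 4.47 0.12870750510111376
big top [0.5961 0.0322 0.0736 0.0323] yaw 4.22 0.05361256544502618
big side [0.5972 0.0313 0.0844 0.0114] yaw 4.84 0.052027615375046646
```

View pics/ov2.png

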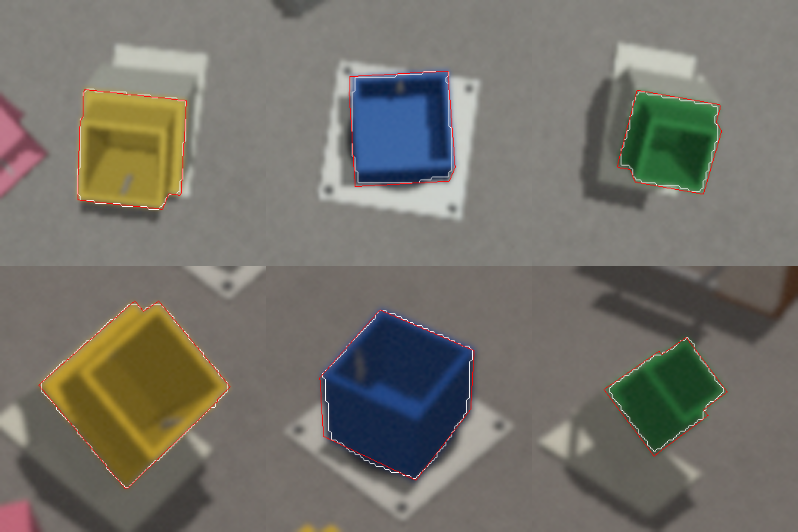

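```bash
cat > h.py <<'E'
import numpy as np, pickle
from scipy.spatial.transform import Rotation as Ro
from station import ctrl
def obs(q=False):
    o=ctrl.get_obs()
    if not q: print("t",round(float(o["t"]),2),"pos",np.round(o["tool_pos"],4),"F",np.round(o["contact_force"],2),"tau",np.round(o["wrist_torque"],3),"open",round(float(o["opening"]),4),"q",np.round(o["q"],2))
    return o
def plan(pos,R,o=None,vmax=.9):
    o=o or obs()
    d=np.array(pos)-o["tool_pos"]; rv=(Ro.from_matrix(R)*Ro.from_rotvec(o["tool_rot"]).inv()).as_rotvec()
    s=np.r_[d/.025,rv/.1]; n=int(np.ceil(max(abs(s).max(),np.linalg.norm(s[:3])/1.0)/vmax)); n=max(n,1)
    print("d",np.round(d,4),"rv",np.round(rv,4),"n",n,"row",np.round(s/n,3).tolist())
def tubR(tilt,yaw): return (Ro.from_euler("z",yaw)*Ro.from_euler("y",-tilt)).as_matrix()
def toolR(Rt): return Rt@np.diag([1.,-1,-1])   # tool x=tub x, y=-tub y, z=-tub z
TH=np.radians(32)
fitd=pickle.load(open("fit.pkl","rb"))
def grasp(n,along):
    x=fitd[n]; R=tubR(TH,x[3]); return x[:3]+R[:,2]*along, toolR(R)
E
python3 -c "
from h import *
p,R=grasp('mid',.061+.10);print(p);plan(p,R)"
```

```text
[0.46078663 0.24153971 0.17448387]
t 1.4 pos [ 0.2387 -0.5776  0.2313] F [ 0.15  0.93 -0.05] tau [0.01  0.026 0.01 ] open 0.0854 q [-1.3   0.05  1.61 -0.    1.48 -0.12]
d [ 0.2221  0.8192 -0.0568] rv [ 0.0845 -0.5575 -0.4703] n 38 row [0.234, 0.862, -0.06, 0.022, -0.147, -0.124]
```

Request:
{"op": "carry_out", "data": {"series": [[0.3, 0.85, 0.4, 0.02, -0.1, -0.12, 1], [0.3, 0.85, 0.4, 0.02, -0.15, -0.12, 1], [0.3, 0.85, 0.4, 0.02, -0.15, -0.12, 1], [0.3, 0.85, 0.4, 0.02, -0.15, -0.12, 1], [0.3, 0.85, 0.4, 0.02, -0.15, -0.12, 1], [0.3, 0.85, 0.4, 0.02, -0.15, -0.12, 1], [0.3, 0.85, 0.4, 0.02, -0.15, -0.12, 1], [0.3, 0.85, 0, 0.02, -0.15, -0.12, 1], [0.3, 0.85, 0, 0.02, -0.15, -0.12, 1], [0.3, 0.85, 0, 0.02, -0.15, -0.12, 1], [0.3, 0.85, 0, 0.02, -0.15, -0.12, 1], [0.3, 0.85, 0, 0.02, -0.15, -0.12, 1]], "grip_force": 80}}

```text
t: 2.6
tool_pos: [0.3288, -0.3217, 0.3014]
tool_rot: [3.095, 0.384, 0.277]
contact_force: [0.6, 0.2, 0.7]
opening: 0.0854
```

Request:
{"op": "carry_out", "data": {"series": [[0.25, 0.9, 0, 0.02, -0.15, -0.12, 1], [0.25, 0.9, 0, 0.02, -0.15, -0.12, 1], [0.25, 0.9, 0, 0.02, -0.15, -0.12, 1], [0.25, 0.9, 0, 0.02, -0.15, -0.12, 1], [0.25, 0.9, 0, 0.02, -0.15, -0.12, 1], [0.25, 0.9, 0, 0.02, -0.15, -0.12, 1], [0.25, 0.9, 0, 0.02, -0.15, -0.12, 1], [0.25, 0.9, 0, 0.02, -0.15, -0.12, 1], [0.25, 0.9, 0, 0.02, -0.15, -0.12, 1], [0.25, 0.9, 0, 0.02, -0.15, -0.12, 1], [0.25, 0.9, 0, 0.02, -0.15, -0.12, 1], [0.25, 0.9, 0, 0.02, -0.15, -0.12, 1]]}}

```text
t: 3.8
tool_pos: [0.4037, -0.0518, 0.3016]
tool_rot: [3.066, 0.154, 0.555]
contact_force: [-0.3, 0.5, -0.4]
opening: 0.0856
```

```bash
python3 -c "
from h import *
p,R=grasp('mid',.061+.10);print(p);plan(p,R)"
```

```text
[0.46078663 0.24153971 0.17448387]
t 3.8 pos [ 0.4037 -0.0518  0.3016] F [-0.26  0.5  -0.43] tau [-0.025  0.129  0.011] open 0.0856 q [-0.41 -0.83  2.19  0.14  1.46  1.07]
d [ 0.0571  0.2933 -0.1271] rv [ 0.0388 -0.2022 -0.1797] n 15 row [0.152, 0.782, -0.339, 0.026, -0.135, -0.12]
```

Request:
{"op": "carry_out", "data": {"series": [[0.19, 0.98, 0, 0.03, -0.17, -0.15, 1], [0.19, 0.98, 0, 0.03, -0.17, -0.15, 1], [0.19, 0.98, 0, 0.03, -0.17, -0.15, 1], [0.19, 0.98, 0, 0.03, -0.17, -0.15, 1], [0.19, 0.98, 0, 0.03, -0.17, -0.15, 1], [0.19, 0.98, 0, 0.03, -0.17, -0.15, 1], [0.19, 0.98, 0, 0.03, -0.17, -0.15, 1], [0.19, 0.98, -0.3, 0.03, -0.17, -0.15, 1], [0.19, 0.98, -0.3, 0.03, -0.17, -0.15, 1], [0.19, 0.98, -0.3, 0.03, -0.17, -0.15, 1], [0.19, 0.98, -0.3, 0.03, -0.17, -0.15, 1], [0.19, 0.95, -0.3, 0.03, -0.17, -0.15, 1]]}}

```text
t: 5.0
tool_pos: [0.4606, 0.2419, 0.2637]
tool_rot: [2.99, -0.135, 0.86]
contact_force: [0.3, -0.3, -0.2]
opening: 0.0853
```

```bash
python3 -c "
from h import *
p,R=grasp('mid',.061+.10);print(p);plan(p,R)"
```

```text
[0.46078663 0.24153971 0.17448387]
t 5.0 pos [0.4606 0.2419 0.2637] F [ 0.3  -0.34 -0.17] tau [ 0.016  0.232 -0.016] open 0.0853 q [ 0.5  -0.52  2.11 -0.34  1.1   2.25]
d [ 0.0002 -0.0003 -0.0892] rv [ 0.0022  0.0013 -0.0003] n 4 row [0.002, -0.003, -0.892, 0.005, 0.003, -0.001]
```

Request:
{"op": "carry_out", "data": {"series": [[0, 0, -0.9, 0.02, 0.01, 0, 1], [0, 0, -0.9, 0, 0, 0, 1], [0, 0, -0.9, 0, 0, 0, 1], [0, 0, -0.87, 0, 0, 0, 1], [0.42, -0.04, -0.68, 0, 0, 0, 1], [0.42, -0.04, -0.68, 0, 0, 0, 1], [0.42, -0.04, -0.68, 0, 0, 0, 1], [0, 0, 0, 0, 0, 0, 1]]}}

```text
t: 5.8
tool_pos: [0.4911, 0.2366, 0.1205]
tool_rot: [2.992, -0.136, 0.849]
contact_force: [0.1, 0.1, -0.0]
opening: 0.0856
```

```bash
cat > look.py <<'E'
import sys
from h import *
import cv2
tag=sys.argv[1]; vs=[]
for n in ("top","side"):
    p=ctrl.get_image(n); pickle.dump(p,open(f"{n}_{tag}.pkl","wb")); vs.append(p)
cs=[tuple(int(v) for v in a.split(",")) for a in sys.argv[2:4]]
cv2.imwrite(f"pics/{tag}.png",np.hstack([cv2.resize(p["frame"][max(0,y-65):y+65,x-65:x+65],(400,400),interpolation=cv2.INTER_CUBIC) for p,(x,y) in zip(vs,cs)]))
E
python3 look.py g1 241,257 280,325; python3 -c "
from h import *
p,R=grasp('mid',.063);print(p);plan(p,R)"
```

```text
[0.51250299 0.23681103 0.09137516]
t 5.9 pos [0.492  0.2375 0.1235] F [-0.32  0.02  0.7 ] tau [0.074 0.252 0.033] open 0.0856 q [ 0.45 -0.31  2.2  -0.39  0.8   2.33]
d [ 0.0205 -0.0007 -0.0322] rv [ 0.0009 -0.0015  0.    ] n 2 row [0.411, -0.014, -0.643, 0.005, -0.008, 0.0]
```

View pics/g1.png

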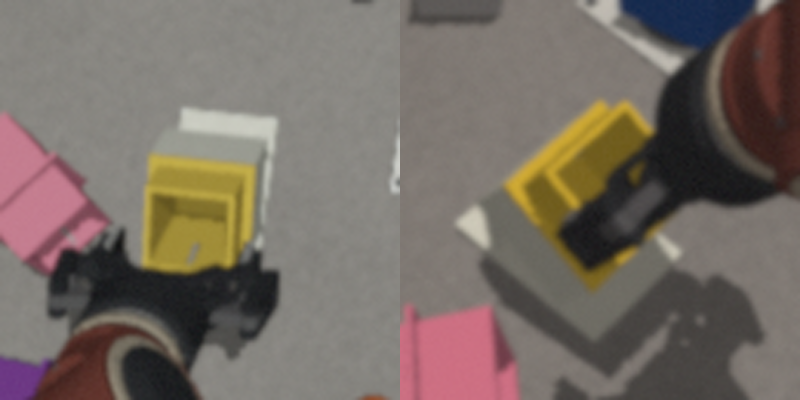

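Request:
{"op": "carry_out", "data": {"series": [[0.41, -0.02, -0.64, 0, 0, 0, 1], [0.41, -0.02, -0.64, 0, 0, 0, 1], [0, 0, 0, 0, 0, 0, 1], [0, 0, 0, 0, 0, 0, 0], [0, 0, 0, 0, 0, 0, 0], [0, 0, 0, 0, 0, 0, 0], [0, 0, 0, 0, 0, 0, 0], [0, 0, 0, 0, 0, 0, 0]], "grip_force": 80}}

```text
t: 6.7
tool_pos: [0.5127, 0.2371, 0.0936]
tool_rot: [2.993, -0.136, 0.86]
contact_force: [-5.9, -1.1, 5.3]
opening: 0.0626
```

```bash
python3 look.py g2 241,257 280,325; python3 -c "
from h import *
p,R=grasp('mid',.063);print(p);plan(p,R)"
```

```text
[0.51250299 0.23681103 0.09137516]
t 6.8 pos [0.5128 0.237  0.0936] F [-4.93 -0.97  5.12] tau [-0.306  0.554 -0.239] open 0.063 q [ 0.43 -0.21  2.18 -0.41  0.72  2.35]
d [-0.0003 -0.0002 -0.0023] rv [ 0.0001  0.0009 -0.0002] n 1 row [-0.01, -0.009, -0.09, 0.001, 0.009, -0.002]
```

View pics/g2.png

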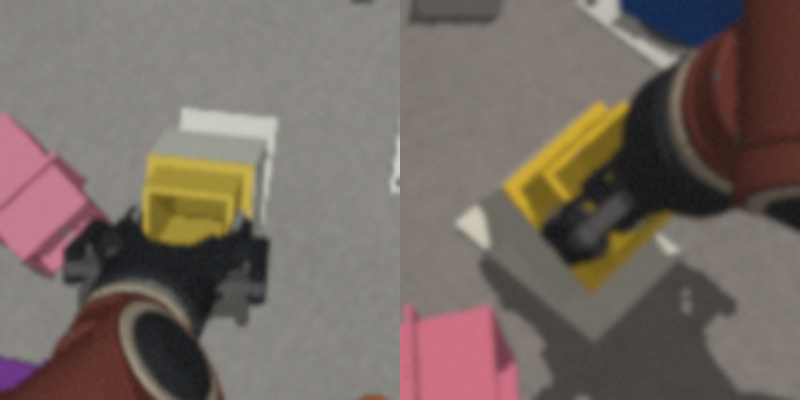

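Request:
{"op": "carry_out", "data": {"series": [[-0.21, 0.02, 0.34, 0, 0, 0, 0], [-0.21, 0.02, 0.34, 0, 0, 0, 0], [-0.42, 0.04, 0.68, 0, 0, 0, 0], [-0.42, 0.04, 0.68, 0, 0, 0, 0], [-0.42, 0.04, 0.68, 0, 0, 0, 0], [0, 0, 0, 0, 0, 0, 0], [0, 0, 0, 0, 0, 0, 0]]}}

```text
t: 7.5
tool_pos: [0.4703, 0.2408, 0.16]
tool_rot: [2.993, -0.135, 0.858]
contact_force: [0.6, 0.5, -3.3]
opening: 0.0627
```

```bash
python3 look.py g3 241,257 280,325; python3 -c "
from h import *
o=obs()
x=fitd['big'];R=toolR(tubR(0,x[2]));print(np.degrees(x[2]))
plan(np.r_[x[:2],.26],R)"
```

```text
t 7.6 pos [0.47   0.2403 0.1583] F [-0.39  0.06 -3.29] tau [-0.039  0.566 -0.044] open 0.0625 q [ 0.48 -0.4   2.21 -0.38  0.89  2.32]
4.47291340457697
t 7.6 pos [0.47   0.2403 0.1583] F [-0.39  0.06 -3.29] tau [-0.039  0.566 -0.044] open 0.0625 q [ 0.48 -0.4   2.21 -0.38  0.89  2.32]
d [ 0.1272 -0.2084  0.1017] rv [0.0052 0.5566 0.1643] n 12 row [0.424, -0.695, 0.339, 0.004, 0.464, 0.137]
```

View pics/g3.png

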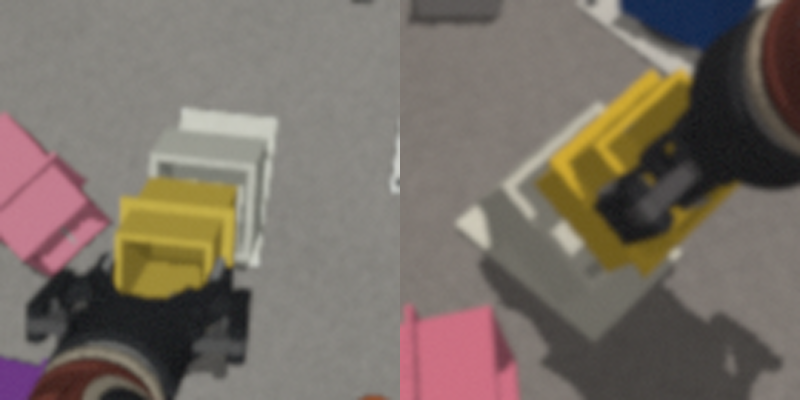

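Request:
{"op": "carry_out", "data": {"series": [[-0.42, 0.04, 0.7, 0, 0, 0, 0], [-0.2, 0, 0.9, 0, 0, 0, 0], [0, 0, 0.9, 0, 0, 0, 0], [0.4, -0.5, 0.6, 0, 0.4, 0.1, 0], [0.4, -0.7, 0.3, 0, 0.5, 0.15, 0], [0.5, -0.8, 0, 0, 0.5, 0.15, 0], [0.5, -0.8, 0, 0, 0.5, 0.15, 0], [0.5, -0.8, 0, 0, 0.5, 0.15, 0], [0.5, -0.8, 0, 0, 0.5, 0.15, 0], [0.5, -0.8, 0, 0, 0.5, 0.15, 0], [0.5, -0.8, 0, 0, 0.5, 0.15, 0], [0.5, -0.8, 0, 0, 0.5, 0.15, 0]]}}

```text
t: 8.8
tool_pos: [0.5631, 0.0702, 0.2429]
tool_rot: [3.126, 0.07, 0.179]
contact_force: [-0.1, -0.0, -2.8]
opening: 0.0628
```

```bash
python3 -c "
from h import *
o=obs()
x=fitd['big'];R=toolR(tubR(0,x[2]));print(np.degrees(x[2]))
plan(np.r_[x[:2],.20],R)"
```

```text
t 8.8 pos [0.5631 0.0702 0.2429] F [-0.09 -0.02 -2.75] tau [0.018 0.143 0.012] open 0.0628 q [-0.   -0.17  1.81 -0.01  1.39  1.52]
4.47291340457697
t 8.8 pos [0.5631 0.0702 0.2429] F [-0.09 -0.02 -2.75] tau [0.018 0.143 0.012] open 0.0628 q [-0.   -0.17  1.81 -0.01  1.39  1.52]
d [ 0.0341 -0.0383 -0.0429] rv [0.0047 0.1147 0.0334] n 3 row [0.455, -0.51, -0.572, 0.016, 0.382, 0.111]
```

Request:
{"op": "carry_out", "data": {"series": [[0.45, -0.5, -0.5, 0.02, 0.38, 0.11, 0], [0.45, -0.5, -0.5, 0.02, 0.38, 0.11, 0], [0.45, -0.5, -0.5, 0.02, 0.38, 0.11, 0], [0, 0, -0.5, 0, 0, 0, 0], [0, 0, -0.5, 0, 0, 0, 0], [0, 0, 0, 0, 0, 0, 0], [0, 0, 0, 0, 0, 0, 0]]}}

```text
t: 9.5
tool_pos: [0.5957, 0.0346, 0.1815]
tool_rot: [-3.138, -0.123, -0.006]
contact_force: [0.7, -0.2, -3.5]
opening: 0.0628
```

```bash
python3 look.py h1 330,222 320,210; python3 -c "
from h import *
o=obs()
x=fitd['big'];R=toolR(tubR(0,x[2]));print(np.degrees(x[2]))
plan(np.r_[x[:2],.18],R)"
```

```text
t 9.6 pos [0.5965 0.0346 0.1831] F [ 0.9   0.06 -2.56] tau [ 0.004 -0.021 -0.016] open 0.0631 q [-0.07  0.02  1.73  0.    1.39  1.42]
4.47291340457697
t 9.6 pos [0.5965 0.0346 0.1831] F [ 0.9   0.06 -2.56] tau [ 0.004 -0.021 -0.016] open 0.0631 q [-0.07  0.02  1.73  0.    1.39  1.42]
d [ 0.0007 -0.0027 -0.0031] rv [-0.0016  0.0065 -0.0002] n 1 row [0.026, -0.108, -0.123, -0.016, 0.065, -0.002]
```

View pics/h1.png

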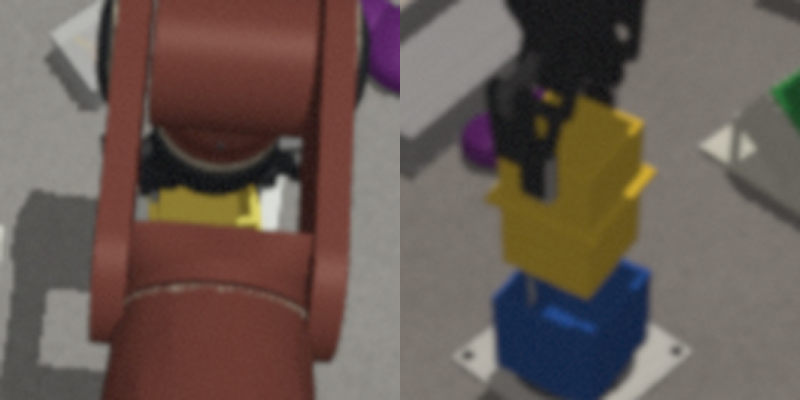

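```bash
cat > ov.py <<'E'
import sys
from fit import *
from h import fitd,Ro
def wire(im,p,b,pos,R,off,s,col):
    u=proj(p,b@R.T+pos); u=((u-off+0.5)*s-.5)
    for i,j in [(0,1),(2,3),(0,2),(1,3),(4,5),(6,7),(4,6),(5,7),(0,4),(1,5),(2,6),(3,7)]:
        cv2.line(im,tuple(np.round(u[i]*16).astype(int).tolist()),tuple(np.round(u[j]*16).astype(int).tolist()),col,1,cv2.LINE_AA,4)
def tubpose(o,along,dx=0,dy=0):
    R=Ro.from_rotvec(o["tool_rot"]).as_matrix()@np.diag([1.,-1,-1])
    return o["tool_pos"]+R@np.array([dx,dy,-along]),R
E
cat > e.py <<'E'
from ov import *
from h import obs
o=obs(); S=pickle.load(open("side_h1.pkl","rb")); c=(312,215);r=65;s=6
off=np.array([c[0]-r,c[1]-r]); im=cv2.resize(S["frame"][off[1]:off[1]+2*r,off[0]:off[0]+2*r],None,fx=s,fy=s,interpolation=cv2.INTER_CUBIC)
im0=im.copy()
pos,R=tubpose(o,.0649,-.0014); print(pos)
wire(im,S,box(.064,0,.1),pos,R,off,s,(0,0,255)); wire(im,S,MID[1],pos,R,off,s,(0,255,0))
x=fitd["big"]; wire(im,S,box(.078,.012,.075),np.r_[x[:2],0],rmat(0,x[2]),off,s,(255,255,255));wire(im,S,box(.068,.012,.075),np.r_[x[:2],0],rmat(0,x[2]),off,s,(0,255,255))
cv2.imwrite("pics/ov3.png",im[100:700])
E
python3 e.py
```

```text
t 9.6 pos [0.5965 0.0346 0.1831] F [ 0.9   0.06 -2.56] tau [ 0.004 -0.021 -0.016] open 0.0631 q [-0.07  0.02  1.73  0.    1.39  1.42]
[0.59556851 0.03455973 0.11816601]
```

View pics/ov3.png

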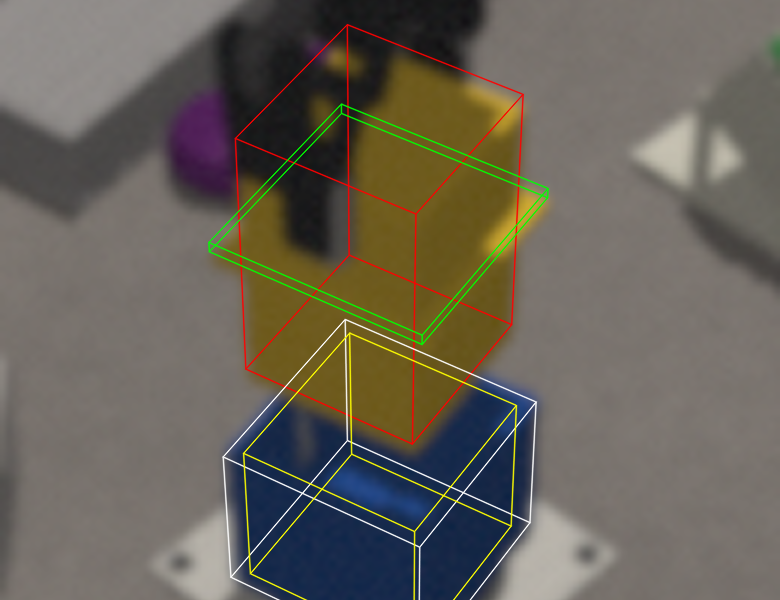

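```bash
cat > f.py <<'E'
from ov import *
from h import obs
o=obs(); S=pickle.load(open("side_h1.pkl","rb")); c=(312,215);r=65
off=np.array([c[0]-r,c[1]-r]); m=cv2.resize(cmask(S,"y")[off[1]:off[1]+2*r,off[0]:off[0]+2*r],None,fx=K,fy=K)>127
r0=int(290/6*4); W=np.zeros(m.shape,bool); W[r0:int(480/6*4)]=1
for zz in (-.002,0,.002):
  pos,R=tubpose(o,.0649,-.0014)
  def cost(x):
    Rx=Ro.from_euler("z",x[2]).as_matrix()@R
    q=render(S,[box(.064,0,.1)],pos+[x[0],x[1],zz],Rx,off,m.shape)>0
    return (q!=m)[W].sum()/m[W].sum()
  sim=np.array([[0,0,0],[.004,0,0],[0,.004,0],[0,0,.05]])
  rr=minimize(cost,np.zeros(3),method="Nelder-Mead",options=dict(initial_simplex=sim,maxiter=400))
  print(zz,np.round(rr.x[:2],4),np.degrees(rr.x[2]),rr.fun,cost([0,0,0]), "centre",np.round((pos+[*rr.x[:2],zz]),4))
E
python3 f.py
```

```text
t 9.6 pos [0.5965 0.0346 0.1831] F [ 0.9   0.06 -2.56] tau [ 0.004 -0.021 -0.016] open 0.0631 q [-0.07  0.02  1.73  0.    1.39  1.42]
-0.002 [-0.0012  0.0004] 0.6560124349367727 0.1382451878153616 0.14329097364978508 centre [0.5944 0.035  0.1162]
0 [-0.0017  0.0011] 0.943468179669413 0.13847878901139973 0.1461409082414502 centre [0.5939 0.0357 0.1182]
0.002 [-0.0031  0.0029] 1.581719351425936 0.1382451878153616 0.15095309287983555 centre [0.5925 0.0375 0.1202]
```

```bash
cat >> f.py <<'E'
Rx=Ro.from_euler("z",rr.x[2]).as_matrix()@R
q=render(S,[box(.064,0,.1)],pos+[*rr.x[:2],zz],Rx,off,m.shape)>0
im=np.zeros((*m.shape,3),np.uint8); im[...,1]=m*255; im[...,2]=q*255; im[...,0]=W*80
cv2.imwrite("pics/diff1.png",im)
E
python3 f.py >/dev/null
```

```text
(no output)
```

View pics/diff1.png

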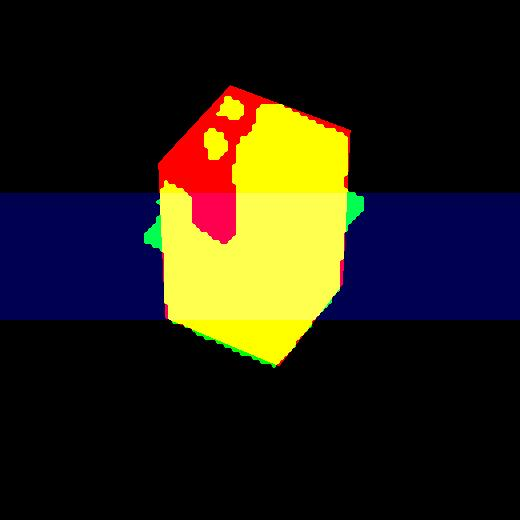

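```bash
sed -i 's/^r0=.*/W=np.zeros(m.shape,bool); W[252:]=1/' f.py; python3 f.py
```

```text
t 9.6 pos [0.5965 0.0346 0.1831] F [ 0.9   0.06 -2.56] tau [ 0.004 -0.021 -0.016] open 0.0631 q [-0.07  0.02  1.73  0.    1.39  1.42]
-0.002 [-0.0013  0.0012] 1.4056765390869574 0.02845287492590397 0.04742145820983995 centre [0.5943 0.0358 0.1162]
0 [-0.0023  0.0025] 0.9371807228575456 0.028716327471514192 0.0731080814068366 centre [0.5932 0.0371 0.1182]
0.002 [-0.0036  0.004 ] 0.8321070673845224 0.02977013765395508 0.10419548178884279 centre [0.592  0.0386 0.1202]
```

View pics/diff1.png

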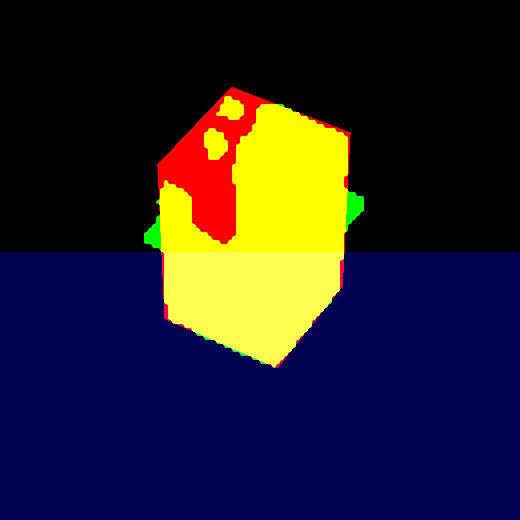

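Request:
{"op": "carry_out", "data": {"series": [[0.05, -0.11, 0, -0.02, 0.06, 0, 0], [0, 0, -0.5, 0, 0, 0, 0], [0, 0, -0.5, 0, 0, 0, 0], [0, 0, -0.3, 0, 0, 0, 0], [0, 0, 0, 0, 0, 0, 0]], "grip_force": 110}}

```text
t: 10.1
tool_pos: [0.596, 0.0315, 0.1466]
tool_rot: [-3.139, -0.122, 0.01]
contact_force: [-0.5, 1.4, -3.2]
opening: 0.0622
```

```bash
python3 look.py h2 330,222 320,215; python3 -c "
from h import *
o=obs()
x=fitd['big'];R=toolR(tubR(0,x[2]));print(np.degrees(x[2]))
plan(np.r_[x[:2],.15],R)"
```

```text
t 10.2 pos [0.5973 0.0314 0.1488] F [ 0.61  0.2  -2.83] tau [-0.025 -0.003 -0.   ] open 0.0621 q [-0.07  0.06  1.75 -0.    1.34  1.42]
4.47291340457697
t 10.2 pos [0.5973 0.0314 0.1488] F [ 0.61  0.2  -2.83] tau [-0.025 -0.003 -0.   ] open 0.0621 q [-0.07  0.06  1.75 -0.    1.34  1.42]
d [-0.0001  0.0005  0.0012] rv [ 0.0002 -0.0025  0.0004] n 1 row [-0.005, 0.019, 0.046, 0.002, -0.025, 0.004]
```

View pics/h2.png

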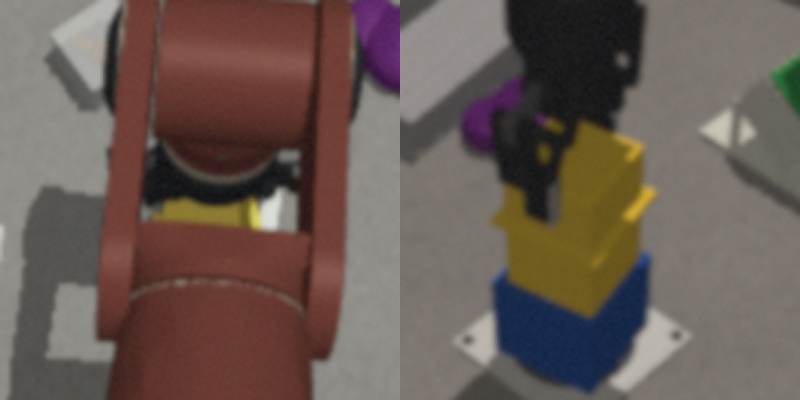

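Request:
{"op": "carry_out", "data": {"series": [[0, 0, -0.12, 0, 0, 0, 0], [0, 0, -0.12, 0, 0, 0, 0], [0, 0, 0, 0, 0, 0, 0]]}}

```text
t: 10.5
tool_pos: [0.5977, 0.0313, 0.1434]
tool_rot: [3.139, 0.122, -0.002]
contact_force: [0.8, -0.3, -3.9]
opening: 0.0621
```

Request:
{"op": "carry_out", "data": {"series": [[0, 0, -0.12, 0, 0, 0, 0], [0, 0, -0.12, 0, 0, 0, 0], [0, 0, 0, 0, 0, 0, 0]]}}

```text
t: 10.8
tool_pos: [0.5977, 0.0312, 0.1371]
tool_rot: [3.139, 0.122, -0.002]
contact_force: [1.0, -0.9, -4.3]
opening: 0.0623
```

```bash
python3 look.py h3 330,222 320,215; python3 -c "
from h import *
o=obs()"
```

```text
t 10.9 pos [0.5977 0.0312 0.1373] F [ 0.87 -1.25 -4.9 ] tau [-0.271 -0.313 -0.093] open 0.0621 q [-0.07  0.07  1.76 -0.    1.32  1.42]
```

View pics/h3.png

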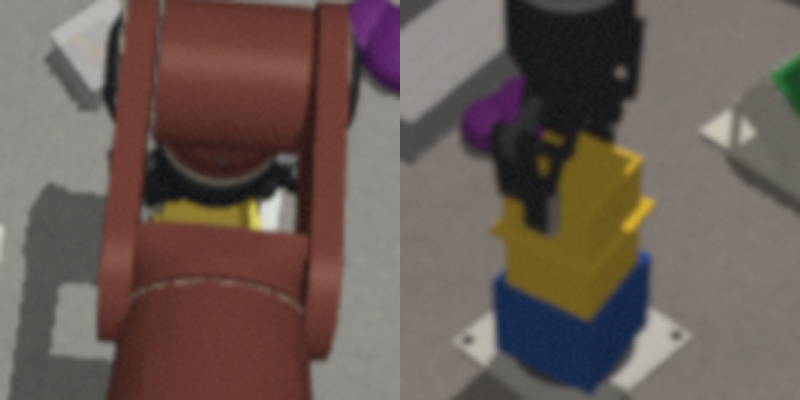

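```bash
cat > e2.py <<'E'
import sys
from ov import *
from h import obs
tag=sys.argv[1]; al=float(sys.argv[2]); dx=float(sys.argv[3])
o=obs(); S=pickle.load(open(f"side_{tag}.pkl","rb")); c=(312,215);r=65;s=6
off=np.array([c[0]-r,c[1]-r]); im=cv2.resize(S["frame"][off[1]:off[1]+2*r,off[0]:off[0]+2*r],None,fx=s,fy=s,interpolation=cv2.INTER_CUBIC)
pos,R=tubpose(o,al,dx); print(pos)
wire(im,S,box(.064,.0,.1),pos,R,off,s,(0,0,255)); wire(im,S,MID[1],pos,R,off,s,(0,255,0))
x=fitd["big"]; wire(im,S,box(.078,.012,.075),np.r_[x[:2],0],rmat(0,x[2]),off,s,(255,255,255))
cv2.imwrite(f"pics/ov_{tag}.png",im[100:700])
E
python3 e2.py h3 .0685 0
```

```text
t 10.9 pos [0.5977 0.0312 0.1373] F [ 0.87 -1.25 -4.9 ] tau [-0.271 -0.313 -0.093] open 0.0621 q [-0.07  0.07  1.76 -0.    1.32  1.42]
[0.59764904 0.03119921 0.0688155 ]
```

View pics/ov_h3.png

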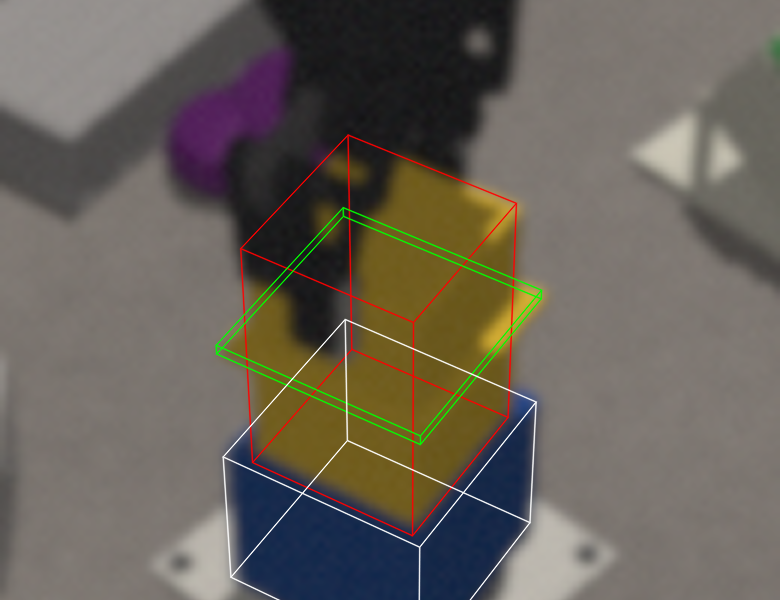

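Request:
{"op": "carry_out", "data": {"series": [[0, 0, -0.1, 0, 0, 0, 0], [0, 0, -0.1, 0, 0, 0, 0], [0, 0, 0, 0, 0, 0, 0]]}}

```text
t: 11.2
tool_pos: [0.598, 0.0313, 0.1326]
tool_rot: [3.139, 0.122, -0.0]
contact_force: [2.4, -1.5, -3.8]
opening: 0.0622
```

```bash
python3 -c "
from h import *
o=obs()"
```

```text
t 11.2 pos [0.598  0.0313 0.1326] F [ 2.36 -1.47 -3.84] tau [-0.285 -0.516 -0.007] open 0.0622 q [-0.07  0.07  1.76 -0.    1.31  1.42]
```

Request:
{"op": "carry_out", "data": {"series": [[0.04, -0.02, -0.1, 0, 0, 0, 0], [0, 0, -0.1, 0, 0, 0, 0], [0, 0, 0, 0, 0, 0, 0]]}}

```text
t: 11.5
tool_pos: [0.5988, 0.0311, 0.1271]
tool_rot: [-3.139, -0.122, 0.001]
contact_force: [2.6, 0.1, -3.5]
opening: 0.0625
```

```bash
python3 -c "
from h import *
o=obs()"
```

```text
t 11.5 pos [0.5988 0.0311 0.1271] F [ 2.6   0.1  -3.53] tau [-0.006 -0.543  0.008] open 0.0625 q [-0.07  0.08  1.76  0.    1.3   1.42]
```

Request:
{"op": "carry_out", "data": {"series": [[0.04, 0, -0.1, 0, 0, 0, 0], [0.02, 0, -0.1, 0, 0, 0, 0], [0, 0, 0, 0, 0, 0, 0]]}}

```text
t: 11.8
tool_pos: [0.5998, 0.0309, 0.1223]
tool_rot: [3.139, 0.122, -0.004]
contact_force: [0.3, 0.5, -0.7]
opening: 0.0622
```

```bash
python3 -c "
from h import *
o=obs()"; python3 look.py h4 330,222 320,215;python3 e2.py h4 .0685 0
```

```text
t 11.8 pos [0.5998 0.0309 0.1223] F [ 0.35  0.47 -0.74] tau [-0.     0.13  -0.032] open 0.0622 q [-0.07  0.09  1.76 -0.    1.29  1.42]
t 11.9 pos [0.5998 0.0309 0.1223] F [ 0.45 -0.71 -1.17] tau [ 0.013  0.123 -0.016] open 0.0619 q [-0.07  0.09  1.76 -0.    1.29  1.42]
[0.59969286 0.03087056 0.05381944]
```

View pics/ov_h4.png

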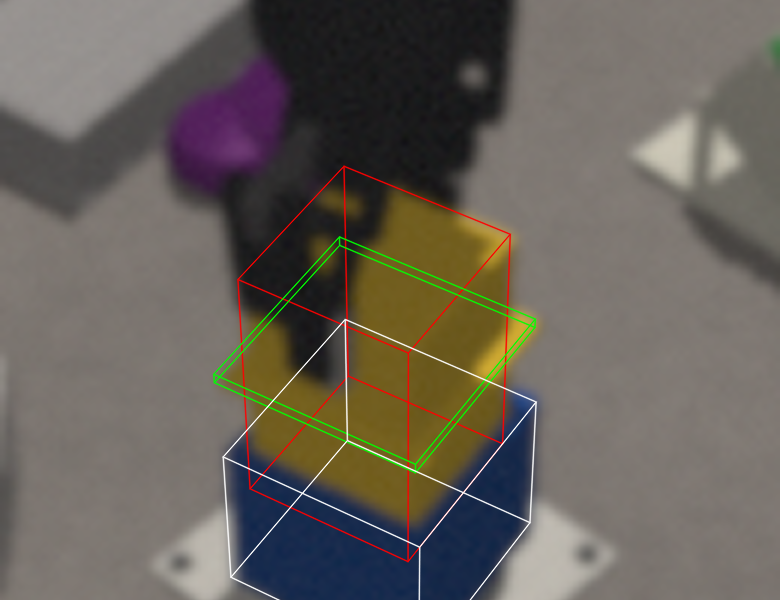

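Request:
{"op": "carry_out", "data": {"series": [[0, 0, -0.15, 0, 0, 0, 0], [0, 0, -0.15, 0, 0, 0, 0], [0, 0, 0, 0, 0, 0, 0]]}}

```text
t: 12.2
tool_pos: [0.6003, 0.0307, 0.1154]
tool_rot: [3.139, 0.122, -0.001]
contact_force: [-0.4, -0.5, 0.7]
opening: 0.0624
```

Request:
{"op": "carry_out", "data": {"series": [[0, 0, -0.15, 0, 0, 0, 0], [0, 0, -0.15, 0, 0, 0, 0], [0, 0, 0, 0, 0, 0, 0]]}}

```text
t: 12.5
tool_pos: [0.5998, 0.0308, 0.1067]
tool_rot: [3.139, 0.122, -0.003]
contact_force: [0.5, -1.2, -0.7]
opening: 0.0627
```

```bash
python3 -c "
from h import *
o=obs()"
```

```text
t 12.5 pos [0.5998 0.0308 0.1067] F [ 0.54 -1.24 -0.68] tau [-0.159 -0.011 -0.011] open 0.0627 q [-0.07  0.1   1.77 -0.    1.27  1.42]
```

Request:
{"op": "carry_out", "data": {"series": [[0, 0, -0.15, 0, 0, 0, 0], [0, 0, -0.15, 0, 0, 0, 0], [0, 0, 0, 0, 0, 0, 0]]}}

```text
t: 12.8
tool_pos: [0.5996, 0.0309, 0.099]
tool_rot: [3.139, 0.122, -0.004]
contact_force: [-0.3, -0.9, -1.0]
opening: 0.062
```

```bash
python3 -c "
from h import *
o=obs()"; python3 look.py h5 330,222 320,215;python3 e2.py h5 .0685 0
```

```text
t 12.8 pos [0.5996 0.0309 0.099 ] F [-0.35 -0.94 -1.03] tau [-0.095 -0.073  0.069] open 0.062 q [-0.07  0.11  1.78 -0.    1.25  1.42]
t 12.9 pos [0.5995 0.0309 0.0988] F [ 0.12 -0.99 -1.39] tau [-0.066 -0.067  0.044] open 0.062 q [-0.07  0.11  1.78 -0.    1.25  1.42]
[0.59930134 0.03089045 0.03031303]
```

View pics/ov_h5.png

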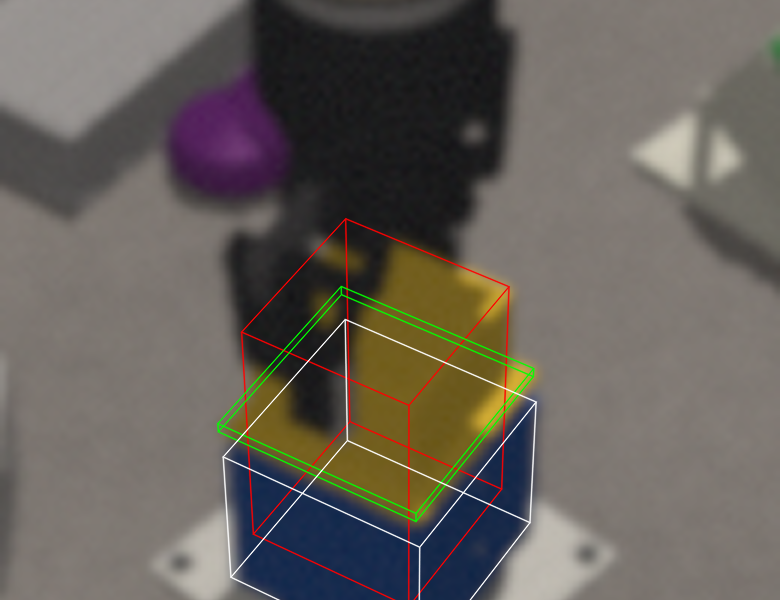

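Request:
{"op": "carry_out", "data": {"series": [[0, 0, -0.12, 0, 0, 0, 0], [0, 0, -0.12, 0, 0, 0, 0], [0, 0, 0, 0, 0, 0, 0]]}}

```text
t: 13.2
tool_pos: [0.5998, 0.0308, 0.0934]
tool_rot: [3.139, 0.122, -0.003]
contact_force: [-1.1, -1.0, -1.6]
opening: 0.062
```

Request:
{"op": "carry_out", "data": {"series": [[0, 0, -0.08, 0, 0, 0, 0], [0, 0, -0.08, 0, 0, 0, 0], [0, 0, 0, 0, 0, 0, 0]]}}

```text
t: 13.5
tool_pos: [0.6002, 0.0309, 0.0901]
tool_rot: [3.139, 0.122, -0.002]
contact_force: [-0.2, 0.0, 1.6]
opening: 0.0619
```

```bash
python3 -c "
from h import *
o=obs()"
```

```text
t 13.5 pos [0.6002 0.0309 0.0901] F [-0.16  0.    1.65] tau [-0.042  0.137 -0.037] open 0.0619 q [-0.07  0.12  1.78 -0.    1.24  1.42]
```

Request:
{"op": "carry_out", "data": {"series": [[0, 0, -0.08, 0, 0, 0, 0], [0, 0, 0, 0, 0, 0, 0], [0, 0, 0, 0, 0, 0, 0]]}}

```text
t: 13.8
tool_pos: [0.6007, 0.0309, 0.0889]
tool_rot: [3.139, 0.122, -0.0]
contact_force: [-0.6, -0.5, 6.1]
opening: 0.0625
```

Request:
{"op": "carry_out", "data": {"series": [[0, 0, -0.08, 0, 0, 0, 0], [0, 0, 0, 0, 0, 0, 0], [0, 0, 0, 0, 0, 0, 0]]}}

```text
t: 14.1
tool_pos: [0.6007, 0.0309, 0.0888]
tool_rot: [3.139, 0.122, -0.001]
contact_force: [-6.6, -0.1, 15.0]
opening: 0.0622
```

```bash
python3 -c "
from h import *
o=obs()"; python3 look.py h6 330,222 320,215;python3 e2.py h6 .0685 0
```

```text
t 14.1 pos [0.6007 0.0309 0.0888] F [-6.58 -0.14 15.01] tau [0.244 1.067 0.106] open 0.0622 q [-0.07  0.13  1.78 -0.    1.23  1.42]
t 14.2 pos [0.6008 0.0309 0.0888] F [-5.92 -0.64 14.34] tau [ 0.096  1.065 -0.015] open 0.0621 q [-0.07  0.13  1.78 -0.    1.23  1.42]
[0.60072526 0.03084833 0.02032387]
```

View pics/ov_h6.png

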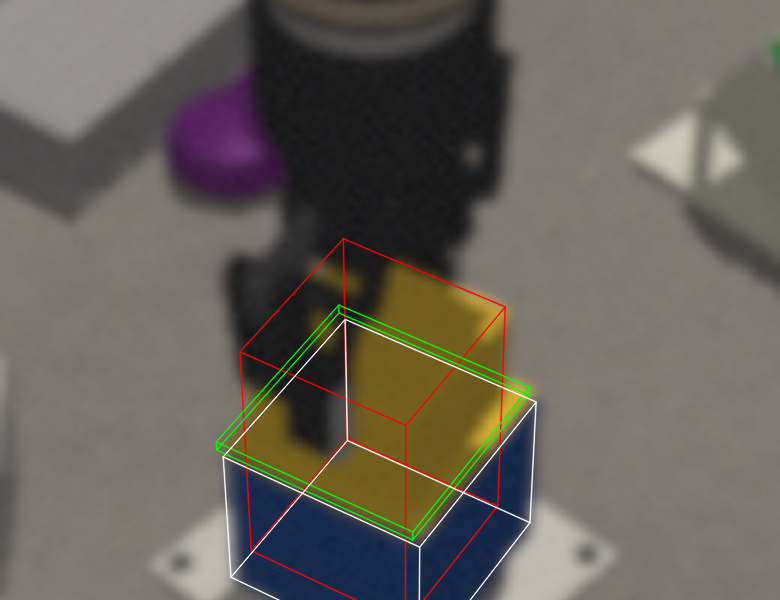

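Request:
{"op": "carry_out", "data": {"series": [[-0.04, 0, -0.04, 0, 0, 0, 0], [0, 0, -0.06, 0, 0, 0, 0], [0, 0, 0, 0, 0, 0, 0], [0, 0, 0, 0, 0, 0, 0]]}}

```text
t: 14.6
tool_pos: [0.6008, 0.0309, 0.0888]
tool_rot: [3.139, 0.122, 0.002]
contact_force: [-10.4, 0.1, 22.9]
opening: 0.0621
```

```bash
python3 -c "
from h import *
o=obs()"
```

```text
t 14.6 pos [0.6008 0.0309 0.0888] F [-10.37   0.13  22.87] tau [ 0.171  1.644 -0.024] open 0.0621 q [-0.07  0.12  1.78 -0.    1.23  1.42]
```

Request:
{"op": "carry_out", "data": {"series": [[0, 0, 0.1, 0, 0, 0, 0], [0, 0, 0, 0, 0, 0, 1], [0, 0, 0, 0, 0, 0, 1], [0, 0, 0, 0, 0, 0, 1], [0, 0, 0.2, 0, 0, 0, 1], [0, 0, 0.4, 0, 0, 0, 1], [0, 0, 0.8, 0, 0, 0, 1], [0, 0, 1, 0, 0, 0, 1], [0, 0, 1, 0, 0, 0, 1]]}}

```text
t: 15.5
tool_pos: [0.5992, 0.0309, 0.1725]
tool_rot: [3.139, 0.122, -0.002]
contact_force: [0.5, 0.3, 0.1]
opening: 0.0853
```

```bash
python3 look.py i1 330,222 320,235; python3 -c "
from h import *
o=obs()
p,R=grasp('small',.06+.10);print(p);plan(p,R)"
```

```text
t 15.6 pos [0.6021 0.0307 0.1769] F [ 0.92 -0.08  0.84] tau [ 0.015 -0.045  0.037] open 0.0854 q [-0.07  0.03  1.72 -0.    1.38  1.42]
[ 0.49541122 -0.21465841  0.17166188]
t 15.6 pos [0.6021 0.0307 0.1769] F [ 0.92 -0.08  0.84] tau [ 0.015 -0.045  0.037] open 0.0854 q [-0.07  0.03  1.72 -0.    1.38  1.42]
d [-0.1067 -0.2454 -0.0052] rv [-0.0212 -0.5515 -0.2316] n 12 row [-0.356, -0.818, -0.017, -0.018, -0.46, -0.193]
```

View pics/i1.png

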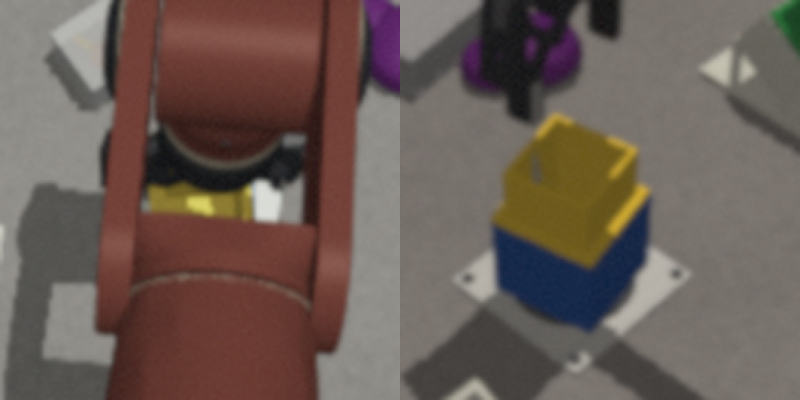

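Request:
{"op": "carry_out", "data": {"series": [[-0.36, -0.82, 0.6, -0.02, -0.46, -0.19, 1], [-0.36, -0.82, 0.6, -0.02, -0.46, -0.19, 1], [-0.36, -0.82, 0.6, -0.02, -0.46, -0.19, 1], [-0.36, -0.82, 0.4, -0.02, -0.46, -0.19, 1], [-0.36, -0.82, 0, -0.02, -0.46, -0.19, 1], [-0.36, -0.82, 0, -0.02, -0.46, -0.19, 1], [-0.36, -0.82, 0, -0.02, -0.46, -0.19, 1], [-0.36, -0.82, 0, -0.02, -0.46, -0.19, 1], [-0.36, -0.82, 0, -0.02, -0.46, -0.19, 1], [-0.36, -0.82, 0, -0.02, -0.46, -0.19, 1], [-0.36, -0.82, 0, -0.02, -0.46, -0.19, 1], [-0.36, -0.82, 0, -0.02, -0.46, -0.19, 1]], "grip_force": 80}}

```text
t: 16.8
tool_pos: [0.4905, -0.2157, 0.2256]
tool_rot: [2.971, -0.234, 0.84]
contact_force: [-0.2, -1.1, -0.1]
opening: 0.0855
```

```bash
python3 look.py i2 330,232 315,240; python3 -c "
from h import *
o=obs()
p,R=grasp('small',.06+.10);print(p);plan(p,R)"
```

```text
t 16.9 pos [ 0.4893 -0.2165  0.2245] F [-0.16 -0.46  1.  ] tau [ 0.033  0.252 -0.043] open 0.0854 q [-0.7  -0.52  2.17  0.31  1.03  0.93]
[ 0.49541122 -0.21465841  0.17166188]
t 16.9 pos [ 0.4893 -0.2165  0.2245] F [-0.16 -0.46  1.  ] tau [ 0.033  0.252 -0.043] open 0.0854 q [-0.7  -0.52  2.17  0.31  1.03  0.93]
d [ 0.0061  0.0019 -0.0528] rv [ 0.0001 -0.0102  0.0007] n 3 row [0.081, 0.025, -0.704, 0.0, -0.034, 0.002]
```

View pics/i2.png

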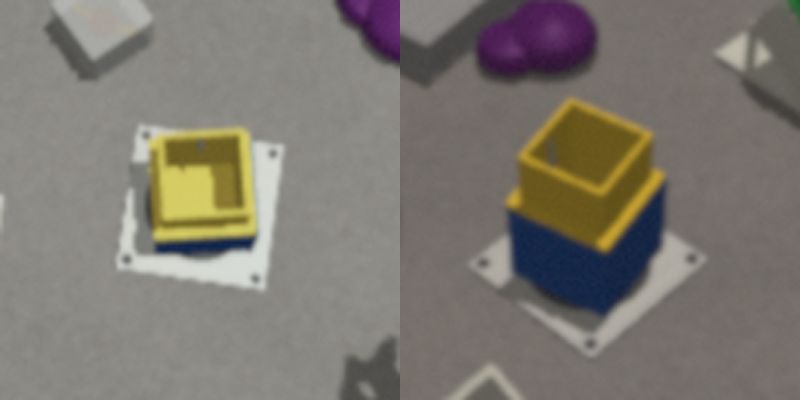

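```bash
cat > g.py <<'E'
from fit import *
T=pickle.load(open("top_i2.pkl","rb"));S=pickle.load(open("side_i2.pkl","rb"))
vs=[(p,*roi(p,"y",c)) for p,c in((T,(330,228)),(S,(312,225)))]
for tag,v in (("both",vs),("top",vs[:1]),("side",vs[1:])):
    r=fit(v,MID,np.r_[.599,.031,.02,.08],lambda x:(x[:3],rmat(0,x[3])),[.004,.004,.004,.05]); print(tag,np.round(r.x[:3],4),np.degrees(r.x[3]),r.fun)
    r=fit(v,MID,np.r_[.599,.031,.08],lambda x:(np.r_[x[:2],.02],rmat(0,x[2])),[.004,.004,.05]); print(tag,np.round(r.x[:2],4),np.degrees(r.x[2]),r.fun)
E
python3 g.py
```

```text
both [0.596  0.0337 0.0246] 4.79316669221091 0.07898183032988185
both [0.5976 0.0319] 4.124067259216374 0.11577258531290621
top [0.6012 0.0326 0.0008] 4.406131126117461 0.03935441078929914
top [0.5971 0.0336] 4.942361816291031 0.04864028299801017
side [0.5977 0.0312 0.0216] 4.713580529077673 0.02641566722331866
side [0.5987 0.03  ] 4.669162030883143 0.02876878700470624
```

Request:
{"op": "carry_out", "data": {"series": [[0.08, 0.03, -0.7, 0, -0.03, 0, 1], [0.08, 0.03, -0.7, 0, -0.03, 0, 1], [0.08, 0.02, -0.7, 0, -0.03, 0, 1], [0.42, -0.07, -0.68, 0, 0, 0, 1], [0.42, -0.07, -0.68, 0, 0, 0, 1], [0.42, -0.07, -0.68, 0, 0, 0, 1], [0, 0, 0, 0, 0, 0, 1]]}}

```text
t: 17.6
tool_pos: [0.5281, -0.2164, 0.1191]
tool_rot: [2.975, -0.232, 0.844]
contact_force: [-0.2, -0.2, 1.0]
opening: 0.0853
```

```bash
python3 look.py i3 441,248 395,188; python3 -c "
from h import *
p,R=grasp('small',.060);print(p);plan(p,R)"
```

```text
[ 0.54772286 -0.22312229  0.08685707]
t 17.7 pos [ 0.5287 -0.2176  0.1222] F [ 0.94 -0.08  0.14] tau [0.046 0.249 0.026] open 0.0854 q [-0.64 -0.3   2.19  0.36  0.77  0.88]
d [ 0.019  -0.0056 -0.0353] rv [-0.0001 -0.0012 -0.0046] n 2 row [0.38, -0.111, -0.707, -0.0, -0.006, -0.023]
```

View pics/i3.png

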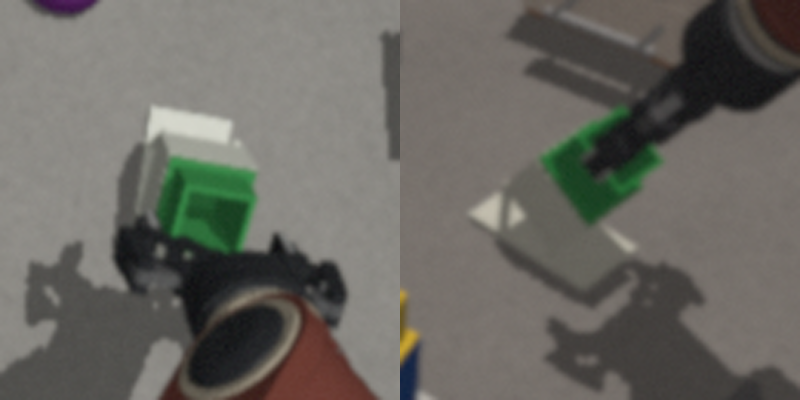

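Request:
{"op": "carry_out", "data": {"series": [[0.38, -0.1, -0.7, 0, 0, -0.02, 1], [0.38, -0.1, -0.7, 0, 0, -0.02, 1], [0, 0, 0, 0, 0, 0, 1], [0, 0, 0, 0, 0, 0, 0], [0, 0, 0, 0, 0, 0, 0], [0, 0, 0, 0, 0, 0, 0], [0, 0, 0, 0, 0, 0, 0], [0, 0, 0, 0, 0, 0, 0]], "grip_force": 80}}

```text
t: 18.5
tool_pos: [0.548, -0.2239, 0.0897]
tool_rot: [2.966, -0.238, 0.854]
contact_force: [-6.7, 2.1, 6.7]
opening: 0.0509
```

```bash
python3 look.py i4 441,248 395,188; python3 -c "
from h import *
p,R=grasp('small',.060);print(p);plan(p,R)"
```

```text
[ 0.54772286 -0.22312229  0.08685707]
t 18.6 pos [ 0.548  -0.2239  0.0898] F [-6.09  1.26  6.79] tau [ 0.095  0.599 -0.042] open 0.0512 q [-0.63 -0.19  2.17  0.38  0.69  0.86]
d [-0.0003  0.0007 -0.0029] rv [0.0025 0.0019 0.0003] n 1 row [-0.01, 0.03, -0.116, 0.025, 0.019, 0.003]
```

View pics/i4.png

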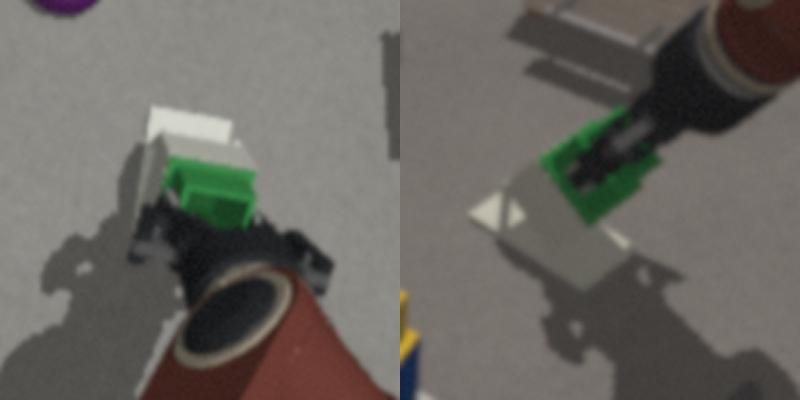

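Request:
{"op": "carry_out", "data": {"series": [[-0.21, 0.03, 0.34, 0, 0, 0, 0], [-0.21, 0.03, 0.34, 0, 0, 0, 0], [-0.42, 0.07, 0.68, 0, 0, 0, 0], [-0.42, 0.07, 0.68, 0, 0, 0, 0], [-0.42, 0.07, 0.68, 0, 0, 0, 0], [-0.3, 0.05, 0.8, 0, 0, 0, 0], [0, 0, 0, 0, 0, 0, 0]], "grip_force": 110}}

```text
t: 19.3
tool_pos: [0.4988, -0.2165, 0.18]
tool_rot: [2.961, -0.238, 0.859]
contact_force: [0.4, -1.0, -0.5]
opening: 0.0505
```

```bash
python3 look.py i5 441,248 395,188; python3 -c "
from h import *
R=toolR(tubR(0,np.radians(4.5)))
plan([.598,.031,.25],R)"
```

```text
t 19.4 pos [ 0.498  -0.2155  0.1761] F [ 0.21  0.5  -2.32] tau [ 0.092  0.497 -0.026] open 0.0504 q [-0.68 -0.46  2.22  0.34  0.91  0.9 ]
d [0.1    0.2465 0.0739] rv [0.0249 0.5607 0.233 ] n 13 row [0.308, 0.758, 0.227, 0.019, 0.431, 0.179]
```

View pics/i5.png

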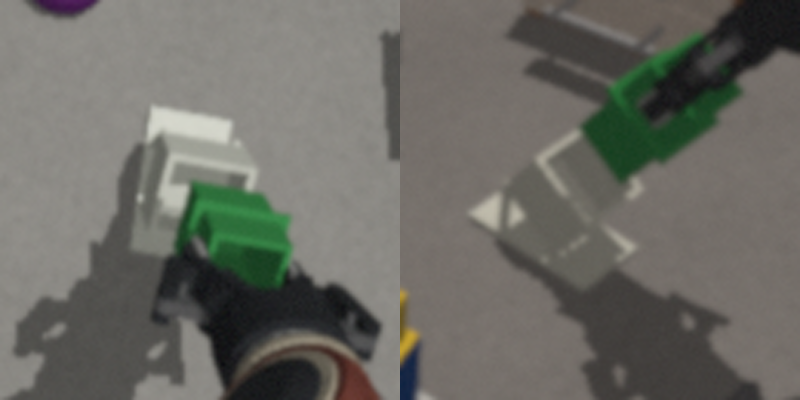

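Request:
{"op": "carry_out", "data": {"series": [[0, 0, 0.9, 0, 0, 0, 0], [0, 0.3, 0.9, 0, 0.2, 0.1, 0], [0.2, 0.6, 0.9, 0, 0.4, 0.2, 0], [0.35, 0.8, 0.3, 0.02, 0.45, 0.2, 0], [0.35, 0.85, 0, 0.02, 0.5, 0.2, 0], [0.35, 0.85, 0, 0.02, 0.5, 0.2, 0], [0.35, 0.85, 0, 0.02, 0.5, 0.2, 0], [0.35, 0.85, 0, 0.02, 0.5, 0.2, 0], [0.35, 0.85, 0, 0.02, 0.5, 0.2, 0], [0.35, 0.85, 0, 0.02, 0.5, 0.2, 0], [0.35, 0.85, 0, 0.02, 0.5, 0.2, 0], [0.35, 0.85, 0, 0.02, 0.5, 0.2, 0]]}}

```text
t: 20.6
tool_pos: [0.5819, -0.0016, 0.2483]
tool_rot: [3.134, 0.09, 0.079]
contact_force: [-0.3, -0.2, -1.4]
opening: 0.0507
```

```bash
python3 -c "
from h import *
R=toolR(tubR(0,np.radians(4.5)))
plan([.598,.031,.23],R)"
```

```text
t 20.6 pos [ 0.5819 -0.0016  0.2483] F [-0.29 -0.24 -1.43] tau [-0.012  0.051  0.011] open 0.0507 q [-0.13 -0.09  1.73  0.    1.46  1.38]
d [ 0.0161  0.0326 -0.0183] rv [0.0035 0.0503 0.0208] n 2 row [0.321, 0.651, -0.367, 0.018, 0.252, 0.104]
```

Request:
{"op": "carry_out", "data": {"series": [[0.32, 0.65, -0.1, 0.02, 0.25, 0.1, 0], [0.32, 0.65, -0.1, 0.02, 0.25, 0.1, 0], [0, 0, -0.4, 0, 0, 0, 0], [0, 0, -0.2, 0, 0, 0, 0], [0, 0, 0, 0, 0, 0, 0], [0, 0, 0, 0, 0, 0, 0]]}}

```text
t: 21.2
tool_pos: [0.5973, 0.029, 0.2299]
tool_rot: [3.139, 0.118, 0.007]
contact_force: [-0.0, 0.1, -1.9]
opening: 0.0509
```

```bash
python3 look.py j1 330,222 320,200; python3 -c "
from h import *
R=toolR(tubR(0,np.radians(4.5)))
plan([.598,.031,.23],R)"
cat > e3.py <<'E'
import sys
from ov import *
from h import obs
tag=sys.argv[1]; al=float(sys.argv[2]); dx=float(sys.argv[3])
o=obs(); S=pickle.load(open(f"side_{tag}.pkl","rb")); c=(312,200);r=65;s=6
off=np.array([c[0]-r,c[1]-r]); im=cv2.resize(S["frame"][off[1]:off[1]+2*r,off[0]:off[0]+2*r],None,fx=s,fy=s,interpolation=cv2.INTER_CUBIC)
pos,R=tubpose(o,al,dx); print(pos)
wire(im,S,box(.052,.0,.096),pos,R,off,s,(0,0,255)); wire(im,S,SML[1],pos,R,off,s,(0,255,255))
wire(im,S,box(.064,.059,.1),np.r_[.5985,.0305,.02],rmat(0,np.radians(4.5)),off,s,(255,255,255))
cv2.imwrite(f"pics/ov_{tag}.png",im[60:660])
E
python3 e3.py j1 .063 0
```

```text
t 21.3 pos [0.5978 0.029  0.231 ] F [-0.42 -0.26 -1.45] tau [ 0.001 -0.024  0.022] open 0.0506 q [-0.08 -0.01  1.68  0.    1.47  1.42]
d [ 0.0002  0.002  -0.001 ] rv [0.0002 0.0059 0.003 ] n 1 row [0.008, 0.079, -0.038, 0.002, 0.059, 0.03]
t 21.3 pos [0.5978 0.029  0.231 ] F [-0.42 -0.26 -1.45] tau [ 0.001 -0.024  0.022] open 0.0506 q [-0.08 -0.01  1.68  0.    1.47  1.42]
[0.59818178 0.02902087 0.16795994]
```

View pics/ov_j1.png

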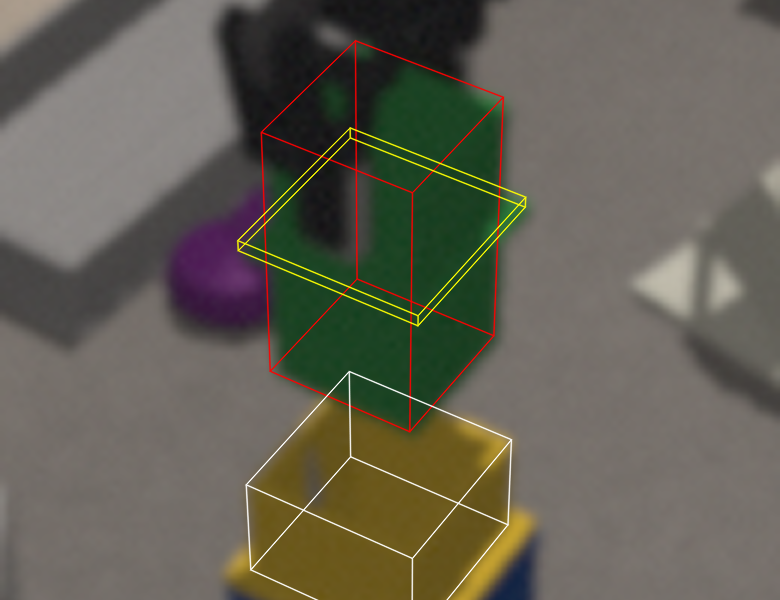

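Request:
{"op": "carry_out", "data": {"series": [[0.03, 0.08, 0, 0, 0.06, 0.03, 0], [0, 0, -0.5, 0, 0, 0, 0], [0, 0, -0.5, 0, 0, 0, 0], [0, 0, -0.4, 0, 0, 0, 0], [0, 0, 0, 0, 0, 0, 0], [0, 0, 0, 0, 0, 0, 0]]}}

```text
t: 21.9
tool_pos: [0.5982, 0.0317, 0.1947]
tool_rot: [-3.139, -0.125, 0.004]
contact_force: [0.7, -0.4, -0.9]
opening: 0.0506
```

```bash
python3 look.py j2 330,222 320,200; python3 e3.py j2 .065 0
python3 -c "
from h import *
R=toolR(tubR(0,np.radians(4.5)))
plan([.5985,.031,.20],R)"
```

```text
t 22.0 pos [0.599  0.0316 0.196 ] F [ 0.85 -0.71 -1.67] tau [-0.044  0.036  0.005] open 0.0501 q [-0.07  0.02  1.71 -0.    1.42  1.42]
[0.59894047 0.03160989 0.13100113]
t 22.0 pos [0.599  0.0316 0.196 ] F [ 0.85 -0.71 -1.67] tau [-0.044  0.036  0.005] open 0.0501 q [-0.07  0.02  1.71 -0.    1.42  1.42]
d [-0.0005 -0.0006  0.004 ] rv [ 0.0002 -0.0002 -0.0009] n 1 row [-0.018, -0.025, 0.16, 0.002, -0.002, -0.009]
```

View pics/ov_j2.png

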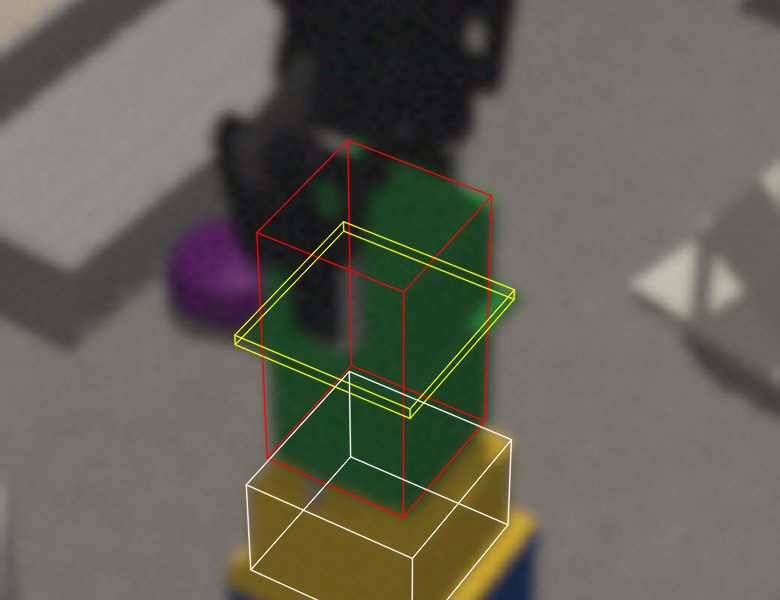

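Request:
{"op": "carry_out", "data": {"series": [[0.01, -0.02, -0.16, 0, 0, 0, 0], [0, 0, -0.16, 0, 0, 0, 0], [0, 0, 0, 0, 0, 0, 0]]}}

```text
t: 22.3
tool_pos: [0.5985, 0.0311, 0.1867]
tool_rot: [-3.139, -0.125, 0.003]
contact_force: [-0.2, -0.6, -1.4]
opening: 0.0508
```

Request:
{"op": "carry_out", "data": {"series": [[0, 0, -0.12, 0, 0, 0, 0], [0, 0, -0.12, 0, 0, 0, 0], [0, 0, 0, 0, 0, 0, 0]]}}

```text
t: 22.6
tool_pos: [0.5985, 0.0311, 0.1808]
tool_rot: [-3.139, -0.125, 0.003]
contact_force: [-1.0, 0.6, -1.8]
opening: 0.0503
```

```bash
python3 -c "
from h import *
obs()"
```

```text
t 22.6 pos [0.5985 0.0311 0.1808] F [-1.03  0.57 -1.77] tau [ 0.056 -0.002  0.015] open 0.0503 q [-0.07  0.03  1.72 -0.    1.39  1.42]
```

Request:
{"op": "carry_out", "data": {"series": [[0, 0, -0.12, 0, 0, 0, 0], [0, 0, -0.12, 0, 0, 0, 0], [0, 0, 0, 0, 0, 0, 0]]}}

```text
t: 22.9
tool_pos: [0.5985, 0.0312, 0.1748]
tool_rot: [-3.139, -0.125, 0.003]
contact_force: [0.4, 0.4, -1.4]
opening: 0.0506
```

Request:
{"op": "carry_out", "data": {"series": [[0, 0, -0.12, 0, 0, 0, 0], [0, 0, -0.12, 0, 0, 0, 0], [0, 0, 0, 0, 0, 0, 0]]}}

```text
t: 23.2
tool_pos: [0.5987, 0.0311, 0.1689]
tool_rot: [-3.139, -0.125, 0.003]
contact_force: [0.1, 0.7, -2.9]
opening: 0.0507
```

```bash
python3 look.py j3 330,222 320,200; python3 e3.py j3 .065 0
```

```text
t 23.3 pos [0.5988 0.0311 0.1694] F [ 0.05  0.12 -1.49] tau [ 0.07  -0.002 -0.026] open 0.0504 q [-0.07  0.04  1.73 -0.    1.37  1.42]
[0.59873694 0.03114166 0.10437876]
```

View pics/ov_j3.png

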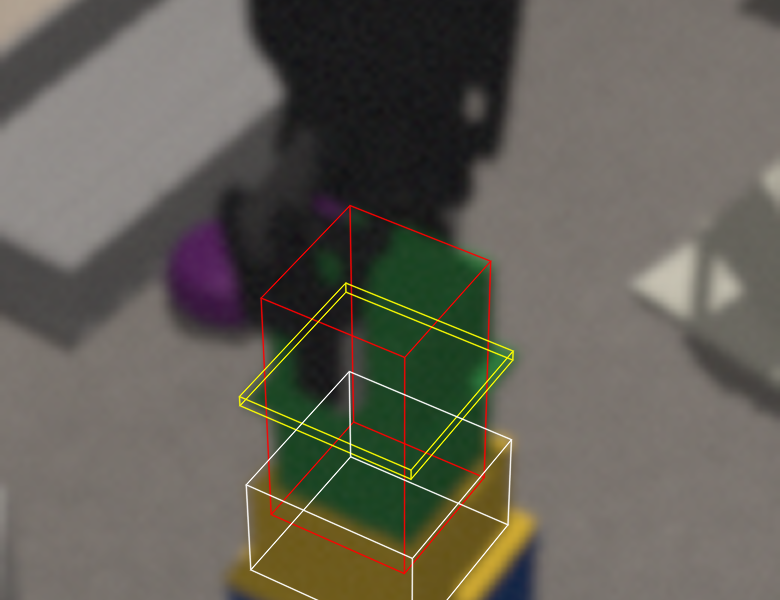

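Request:
{"op": "carry_out", "data": {"series": [[0, 0, -0.15, 0, 0, 0, 0], [0, 0, -0.15, 0, 0, 0, 0], [0, 0, 0, 0, 0, 0, 0]]}}

```text
t: 23.6
tool_pos: [0.5995, 0.0308, 0.1623]
tool_rot: [3.138, 0.125, 0.001]
contact_force: [1.0, -1.3, -0.2]
opening: 0.0503
```

Request:
{"op": "carry_out", "data": {"series": [[0, 0, -0.15, 0, 0, 0, 0], [0, 0, -0.15, 0, 0, 0, 0], [0, 0, 0, 0, 0, 0, 0]]}}

```text
t: 23.9
tool_pos: [0.5997, 0.031, 0.1559]
tool_rot: [3.139, 0.125, 0.002]
contact_force: [-0.6, -0.6, 3.4]
opening: 0.0504
```

Request:
{"op": "carry_out", "data": {"series": [[0, 0, -0.15, 0, 0, 0, 0], [0, 0, -0.15, 0, 0, 0, 0], [0, 0, 0, 0, 0, 0, 0]]}}

```text
t: 24.2
tool_pos: [0.5991, 0.0311, 0.1472]
tool_rot: [3.139, 0.125, -0.001]
contact_force: [0.4, -0.6, 0.9]
opening: 0.0506
```

```bash
python3 look.py j4 330,222 320,200; python3 e3.py j4 .065 0
```

```text
t 24.3 pos [0.5989 0.0311 0.1469] F [0.24 0.52 1.69] tau [-0.117 -0.2    0.044] open 0.0502 q [-0.07  0.06  1.75 -0.    1.33  1.42]
[0.59889072 0.03108798 0.08187506]
```

View pics/ov_j4.png

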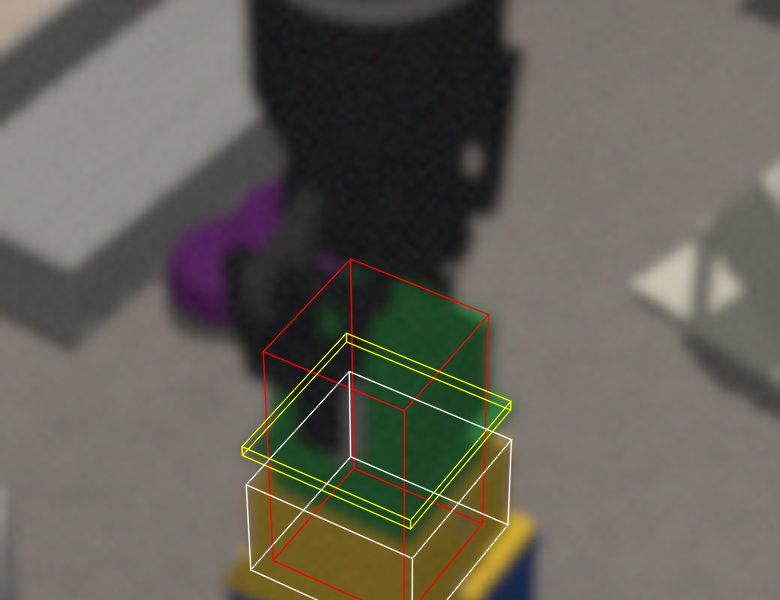

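Request:
{"op": "carry_out", "data": {"series": [[0, 0, -0.14, 0, 0, 0, 0], [0, 0, -0.14, 0, 0, 0, 0], [0, 0, 0, 0, 0, 0, 0]]}}

```text
t: 24.6
tool_pos: [0.599, 0.0312, 0.14]
tool_rot: [3.139, 0.125, -0.001]
contact_force: [0.7, -0.7, 1.3]
opening: 0.0505
```

Request:
{"op": "carry_out", "data": {"series": [[0, 0, -0.1, 0, 0, 0, 0], [0, 0, -0.1, 0, 0, 0, 0], [0, 0, 0, 0, 0, 0, 0]]}}

```text
t: 24.9
tool_pos: [0.5991, 0.0312, 0.1352]
tool_rot: [3.139, 0.125, -0.001]
contact_force: [0.5, -0.1, 3.5]
opening: 0.0506
```

Request:
{"op": "carry_out", "data": {"series": [[0, 0, -0.08, 0, 0, 0, 0], [0, 0, 0, 0, 0, 0, 0], [0, 0, 0, 0, 0, 0, 0]]}}

```text
t: 25.2
tool_pos: [0.5991, 0.0312, 0.1332]
tool_rot: [3.139, 0.125, -0.001]
contact_force: [1.5, 0.1, 3.3]
opening: 0.0504
```

```bash
python3 look.py j5 330,222 320,200; python3 e3.py j5 .065 0
```

```text
t 25.3 pos [0.599  0.0312 0.1332] F [ 0.06 -0.48  4.59] tau [-0.004 -0.104  0.024] open 0.0503 q [-0.07  0.07  1.76 -0.    1.31  1.42]
[0.59901185 0.03115722 0.06820399]
```

View pics/ov_j5.png

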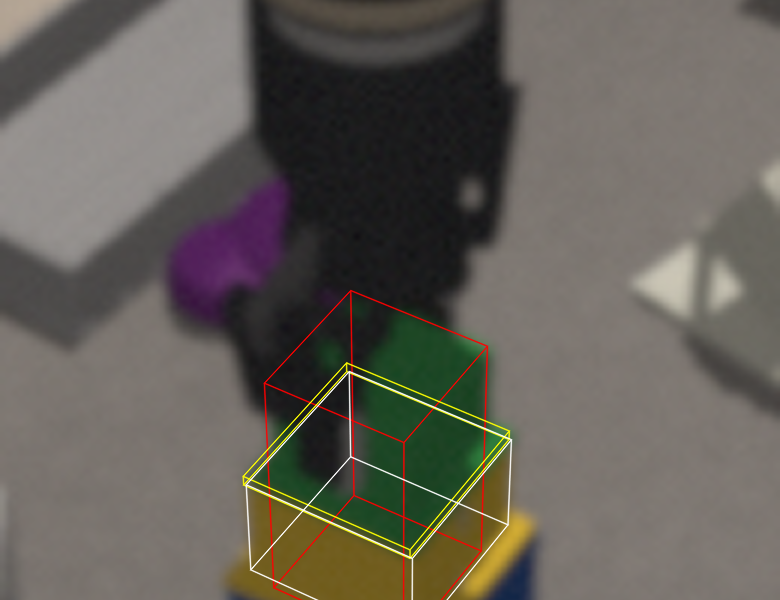

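Nearly home; press by feel.

Request:
{"op": "carry_out", "data": {"series": [[0, 0, -0.08, 0, 0, 0, 0], [0, 0, 0, 0, 0, 0, 0], [0, 0, 0, 0, 0, 0, 0]]}}

```text
t: 25.6
tool_pos: [0.5995, 0.0311, 0.1321]
tool_rot: [-3.139, -0.125, -0.001]
contact_force: [0.1, -0.5, 7.1]
opening: 0.05
```

Request:
{"op": "carry_out", "data": {"series": [[0, 0, -0.08, 0, 0, 0, 0], [0, 0, 0, 0, 0, 0, 0], [0, 0, 0, 0, 0, 0, 0]]}}

```text
t: 25.9
tool_pos: [0.5996, 0.0312, 0.1321]
tool_rot: [-3.139, -0.125, -0.001]
contact_force: [-4.0, -0.5, 14.7]
opening: 0.0507
```

Request:
{"op": "carry_out", "data": {"series": [[0, 0, -0.08, 0, 0, 0, 0], [0, 0, 0, 0, 0, 0, 0], [0, 0, 0, 0, 0, 0, 0]]}}

```text
t: 26.2
tool_pos: [0.5997, 0.0312, 0.1321]
tool_rot: [-3.139, -0.125, -0.0]
contact_force: [-10.3, -0.7, 23.4]
opening: 0.0504
```

Seated hard at 0.1321. Unload, release, and go up and aside.

Request:
{"op": "carry_out", "data": {"series": [[0, 0, 0.12, 0, 0, 0, 0], [0, 0, 0, 0, 0, 0, 1], [0, 0, 0, 0, 0, 0, 1], [0, 0, 0, 0, 0, 0, 1], [0, 0, 0.2, 0, 0, 0, 1], [0, 0, 0.4, 0, 0, 0, 1], [0, 0, 0.8, 0, 0, 0, 1], [0, 0, 1, 0, 0, 0, 1], [0, 0, 1, 0, 0, 0, 1], [0, 0, 0.8, 0, 0, 0, 1]]}}

```text
t: 27.2
tool_pos: [0.5995, 0.0311, 0.2379]
tool_rot: [3.139, 0.125, 0.003]
contact_force: [0.3, -0.1, 0.6]
opening: 0.0855
```

Request:
{"op": "carry_out", "data": {"series": [[-0.4, -0.8, 0.2, 0, 0, 0, 1], [-0.4, -0.9, 0, 0, 0, 0, 1], [-0.4, -0.9, 0, 0, 0, 0, 1], [-0.4, -0.9, 0, 0, 0, 0, 1], [-0.4, -0.9, 0, 0, 0, 0, 1], [-0.4, -0.9, 0, 0, 0, 0, 1], [-0.4, -0.9, 0, 0, 0, 0, 1], [-0.4, -0.9, 0, 0, 0, 0, 1], [-0.4, -0.9, 0, 0, 0, 0, 1], [0, 0, 0, 0, 0, 0, 1]]}}

```text
t: 28.2
tool_pos: [0.5083, -0.1709, 0.2411]
tool_rot: [3.138, 0.12, -0.0]
contact_force: [-0.6, 1.1, -0.2]
opening: 0.0853
```

```bash
python3 look.py k1 330,222 320,215; cat > k.py <<'E'
from ov import *
T=pickle.load(open("top_k1.pkl","rb"));S=pickle.load(open("side_k1.pkl","rb"))
for n,col,bx,zz,cs in (("mid","y",MID,.02,((330,228),(312,225))),("small","g",SML,.068,((330,222),(312,200)))):
    for p,c in zip((T,S),cs):
        m,off=roi(p,col,c)
        r=fit([(p,m,off)],bx,np.r_[.5985,.031,.08],lambda x:(np.r_[x[:2],zz],rmat(0,x[2])),[.004,.004,.05]); print(n,np.round(r.x[:2],4),np.degrees(r.x[2]),r.fun)
S=S;c=(312,215);r=50;s=8
off=np.array([c[0]-r,c[1]-r]); im=cv2.resize(S["frame"][off[1]:off[1]+2*r,off[0]:off[0]+2*r],None,fx=s,fy=s,interpolation=cv2.INTER_CUBIC)
cv2.imwrite("pics/k1z.png",im[100:700])
E
python3 k.py
```

```text
mid [0.596  0.0344] 5.380377127228407 2.581866870696251
mid [0.5968 0.0317] 3.5759540318023038 0.7714479025710419
small [0.5978 0.0308] 4.471672913934818 0.0541329739442947
small [0.5985 0.0276] 5.428875278676234 0.06714986143679386
```

View pics/k1.png

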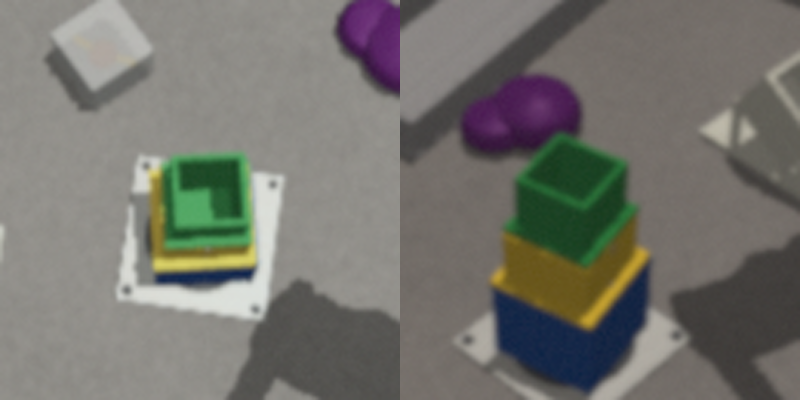

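View pics/k1z.png

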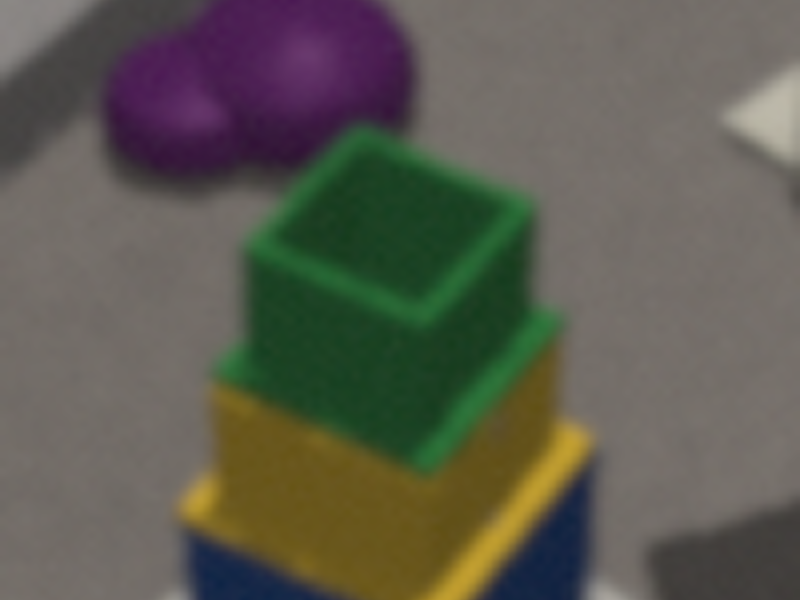

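```bash
python3 -c "
from station import ctrl
print(ctrl.finish_job())"
```

```text
the job is handed in; nothing more can be done
None
```

I nested the yellow middle tub in the blue big tub, then the green small tub in the yellow one, and handed the job in at about 28 s. The hand-in call reports no verdict, so the outcome is judged only from my own checks.

- **Handling:** I drew each tub out along its leaning axis, turned it upright and matched it to the blue tub's turn of about 4.5°. I then pushed each down in small steps until the collar stopped firmly.
- **Seating force:** Extra pushing to about 23 N moved neither tub any further, at tool heights of 0.0888 m (yellow) and 0.1321 m (green). That was far below the 150 N limit.
- **Last pictures:** Both collars look flush and the stack upright, with the gripper open and well clear. I saw no sign that the ganglion or spleen had moved. The pancreas and scapula were outside the last close-up pictures, and I never contacted them.
- **Checks that were weaker or disagreed:**
  - The two cameras' position fits for the seated green tub differ by about 3 mm in y and 1° in turn. Camera calibration is good to about 2 mm.
  - My last automatic fit of the yellow tub was invalid, because the green tub covers part of it and the outline model did not allow for that. For the yellow tub I rely on the force stop, its fits before the green tub went in, and the final picture.

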